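Lock the seaming-roll pin

TASK

The seaming roll on the setting stand has been adjusted; lock it. Slide the large open-ended spanner onto the square head of the roll pin, with its handle lying on the spanner rest against the rest's upright cheek, so that the pin cannot turn; then swing the locknut's lever clockwise (seen from above) until the nut is tight, without letting the pin turn along with it. Leave the spanner on the pin for the clearance check.

Things in the scene. Friction and masses are not known exactly. Their poses are not given: they have to be found in the camera images.
- roll_stand: Fixed stand: aluminium base plate 285 x 180 x 12 mm, one corner cut, with a grey cast roll lever, a roll beside a round chuck, and a spanner rest. Origin on the table under the vertical axis of the roll pin; x points from the spanner rest to the pin, y left of that, z up. The casting (x -30 to 106, y 30 to -100 mm) ends 70 mm up, its pivot nut (x 78, y -72 mm) 87 mm, the chuck (x -26, y -63 mm) 51 mm.
- rest_ledge (a point): Middle of the ledge of the spanner rest, 98 mm above the table and 138 mm from the pin axis on the stand's -x side: a steel column with a flat ledge 26 mm (x) by 52 mm (y, from -25 to +27) and, on its +y side only, an upright cheek 24 mm high from y = 13 to 26 mm. A spanner handle lying on the ledge bears against the cheek when the pin is urged clockwise. Axes as the stand.
- pin_head (a point): Foot of the square head of the roll pin, on the pin axis, 99 mm above the table, on a round shoulder 50 mm across on which the spanner's head lies. The head is 36 x 36 mm with vertical flats, chamfered at the top, and ends 121 mm above the table. The axes turn with the pin; its x and y axes are square to the flats, and x is the stand's x axis at the start.
- roll_pin (a joint): Turn of the roll pin in rad, positive clockwise from above, 0 at the start. The pin turns in its bore with little friction (about 0.1 N m), less than that of the locknut on its thread (about 0.35 N m), so an unheld pin goes round with the nut and the roll's setting is lost. A turn of up to 0.2 rad, such as the play of the spanner, does no harm.
- lock_nut (a joint): Turn of the locknut on the pin (relative to the pin) in rad, positive clockwise from above: 0.0 to 0.25 (loose) at the start, 1.0 tight, where it stops firmly.
- lever_push (a point): Point on the axis of the locknut's lever, 100 mm from the pin axis and 82 mm above the table. The lever is a level round steel bar of 14 mm diameter, running radially from a hub 52 mm across to a black ball of 28 mm diameter centred 131 mm from the pin axis; it turns with the nut. At nut and pin turn 0 it points 125 degrees counter-clockwise from the stand's x axis. It needs about 4 N here to turn with the pin held.
- big_spanner: Large loose steel open-ended spanner, 0.35 kg, 12 mm thick, lying flat. Its origin is on its underside near the balance point, mid-width of the handle; x points along the handle to the open jaw, z up (both faces are alike). The handle is 22 mm wide and reaches from the head at x = 20 mm to x = -108 mm (round end, 29 mm wide); the head ends at x = 84 mm and is up to 71 mm wide.
- jaw (a point): Centre of the spanner's jaw on the underside, 60 mm along x from the spanner's origin: the slot is 38 mm wide, open to +x, with flared tips, its bottom 21 mm behind this point. With the spanner on the pin this point lies at the point pin_head. Axes as the spanner.

How it is judged:
On the way:
1. the spanner sits on the pin's square head with its handle on the rest, the nut still loose (horizontal distance between jaw and pin_head below 0.008 m and z of jaw in the frame of pin_head between -0.004 and 0.006 m and angle between the x axis of big_spanner and the x axis of roll_stand, either way round below 0.2 rad and angle between big_spanner's own z axis and vertical below 0.1 rad and value of joint lock_nut below 0.6 rad), for 0.2 s.
At the end, for the whole second after the job is handed in: The locknut is tight (turned to at least 0.92 of its 1.0 rad), the pin stands within 0.2 rad (11 degrees) of where it was set, and the spanner rests on the pin's square head (jaw centre within 8 mm of the pin axis, not more than 6 mm above the shoulder), at rest (value of joint lock_nut above 0.92 rad and value of joint roll_pin between -0.2 and 0.2 rad and horizontal distance between jaw and pin_head below 0.008 m and z of jaw in the frame of pin_head between -0.004 and 0.006 m and linear speed of big_spanner below 0.02 m/s); the robot touches nothing.
It fails at once if the pin is turned by more than 0.2 rad (the roll's setting is lost) (value of joint roll_pin above 0.2 rad or value of joint roll_pin below -0.2 rad).
It also fails if it takes over 58 s, if anything falls off the work surface, if the arm or the gripper's body presses on something with over 40 N, if the wrist force passes 120 N, or if a joint passes its speed limit or range.

ROBOT

A 6-joint arm with a two-finger parallel gripper is mounted at the origin on a cart in front of the work surface, level with it; the furniture and walls round the work are solid. World frame = base frame: x ahead of the robot, y to its left, z up, the work surface at z = 0. Lengths are in m, angles in rad, forces in N, time in s.
With the tool pointing down it reaches from about 0.375 to 0.975 m from the base axis. Payload 3.8 kg.
Tool frame: the origin (TCP) lies at the very end of the fingers, on their centre line; the grasp point (between the pads) lies 19 mm behind it (bot.grip_point_offset is the distance from the TCP to the grasp point, in m); z points along the fingers, x is the direction in which the jaws open and shut, and the axes are right-handed (so a half turn about z gives the same grasp; the last joint's range is limited). The gripper opens to 85 mm and grips with 20 to 120 N. Pads are 22 mm wide; open, the fingers measure 114 mm over their backs; the gripper's body (76 mm by 85 mm) begins 54 mm behind the grasp point. The pads swing forward as they close: fully open they stand 13 mm farther back than shut.
Start: joints at [1.099, 0.264, 1.604, -0, 1.274, -0.037], TCP at [0.284, 0.612, 0.231] pointing down, gripper open.
Joint ranges: [-2.63, 2.63], [-0.94, 2.18], [0.31, 2.57], [-1.31, 4.45], [0, 2.66], [-2.55, 2.55]. Speed limits (rad/s): [2.57, 2.57, 3.14, 3.14, 3.14, 3.14].

INTERFACE

Orientations are given as a rotation vector (axis times angle).
In Python, from workcell import bot, read_camera gives the robot as it stands.
- The arm moves only by the tool arm_command, never from a script. Its argument "rows" is a list of rows, each an object with "delta_rot": the turn, a rotation vector about the tool's x, y, z in rad, a list of three; "xyz": the shift along the tool's x, y, z in m, a list of three; "gripper": the finger opening in m, from 0 to 0.0854. A call has 1 to 12 rows; each row shifts and turns the commanded pose from where the row before left it, along the tool's axes as they then stand; what a row does not reach is not made up. A row lasts 1/10 s, in which the tool goes at most 50 mm and 8.59 degrees, less where a joint would pass 70% of its speed; a pose out of reach is approached as far as the arm can. A call is refused whole if a number of a shift passes 0.05 or a number of a turn 0.15, either way. A call with a gripper value outside its range is refused whole. The fingers move at their own pace and stop on an object; "force" is the grip in N (left out, the last holds). Time passes only in rows, so rows that do not move let the fingers close. It gives the time, the measured TCP pose, the force and the opening at its end, in the units of the state.
- bot.read_state(): the state, without advancing time (a new reading comes with each control period).
- read_camera(name): name is "side" or "top" or "wrist"; returns a dict with "pixels" (384x512x3 uint8, red, green, blue), "range_z" (384x512 float32, m along the optical axis (not along the pixel's ray), 0 where there is no reading), "intrinsics" (3x3 intrinsics, pixels), "camera_from_world" (4x4, takes a point from world to camera coordinates). Camera axes: x right, y up, looking along -z (the intrinsics and any distortion apply to the point x, -y, -z); pixel columns grow to the right and rows downward; lengths in m; the calibration is good to about 2 mm. The wrist camera is an equidistant fisheye: a pixel r from the principal point sees the ray r / f radians off the axis. A picture is of the moment at which its call begins.
- bot.finish_job(): hands the job in, once; it reports no verdict.
The state is a dict: "time": time; "q": joint angles; "joint_vel": joint speeds; "joint_torque": joint torques, N m; "tool_pos": TCP position; "tcp_rot": TCP orientation; "wrist_force": force on the tool from outside, world axes, zero at the start; "torque": the same for the moment, N m; "width": opening from 0.0 (shut) to 1.0 (fully open).
Only numpy, scipy, OpenCV 4.12 (cv2) and the standard library are available. Lean on these libraries where they do the work, as an engineer would, in place of code of your own. Each camera call takes 0.05 s, during which the arm holds its last target.

## Working session

There is one attempt and no reset: what is moved stays moved. The work goes in short steps, Python scripts to look and compute and a tool call to move; the robot and the scene stay as the last step left them, time stands still between calls to the robot, and variables do not carry over. Pictures are saved under pics/ and viewed, and the job is handed in when it is done.

Besides the shell and the picture viewer there is one more tool, called after "Request:" as name(argument=value, ...) on one line, values as JSON. arm_command: Moves the arm, as the interface text tells. Its arguments: {"type":"object","properties":{"rows":{"type":"array","items":{"type":"object","properties":{"delta_rot":{"type":"array","items":{"type":"number"}},"xyz":{"type":"array","items":{"type":"number"}},"gripper":{"type":"number"}}}},"force":{"type":"number"}},"required":["rows"]}

```bash
ls; mkdir -p pics
python3 - <<'E'
from workcell import bot, read_camera
import cv2,numpy as np
print(bot.read_state())
for n in ["side","top","wrist"]:
    c=read_camera(n); np.savez(f"{n}0.npz",**c)
    cv2.imwrite(f"pics/{n}0.png",cv2.cvtColor(c["pixels"],cv2.COLOR_RGB2BGR))
    print(n,c["intrinsics"],c["camera_from_world"])
E
```

```text
pics
{'time': 0.0, 'q': array([ 1.09907573e+00,  2.64753947e-01,  1.60538267e+00, -1.35154215e-05,
        1.27370664e+00, -3.68670213e-02]), 'joint_vel': array([-0.00017585, -0.00030775, -0.0001902 , -0.00102967, -0.00145154,
        0.00037543]), 'joint_torque': array([ 1.21938028e-04, -5.15097535e+01, -3.67318797e+01, -1.39286576e-04,
        1.25929451e-02,  1.38718255e-05]), 'tool_pos': array([0.28401242, 0.61152789, 0.22995682]), 'tcp_rot': array([ 2.6473687 ,  1.68932036, -0.00303686]), 'wrist_force': array([ 0.20294001, -0.60235004, -0.2073521 ]), 'torque': array([ 0.01977189, -0.02606326,  0.04908093]), 'width': 1.0001204309974303}
side [[382.84766665   0.         248.93895393]
 [  0.         382.84766665 192.51745166]
 [  0.           0.           1.        ]] [[ 0.86965534 -0.4936205  -0.00619586 -0.41434741]
 [ 0.28067712  0.48409123  0.82877985 -0.25397016]
 [-0.40610336 -0.72249186  0.5595405  -0.63620835]
 [ 0.          0.          0.          1.        ]]
top [[392.35868411   0.         260.62798965]
 [  0.         392.35868411 192.44613773]
 [  0.           0.           1.        ]] [[ 0.08112205 -0.99670354 -0.00112947  0.0319491 ]
 [ 0.97570703  0.07918165  0.20426956 -0.5071859 ]
 [-0.20350676 -0.0176728   0.97891403 -0.83754675]
 [ 0.          0.          0.          1.        ]]
wrist [[297.31863964   0.         257.4957132 ]
 [  0.         297.31863964 188.81725391]
 [  0.           0.           1.        ]] [[ 0.42079591  0.90714918 -0.00334258 -0.67351845]
 [-0.86467547  0.39997399 -0.30390317  0.04034362]
 [-0.27434856  0.13077146  0.95269706 -0.38179794]
 [ 0.          0.          0.          1.        ]]
```

View pics/side0.png

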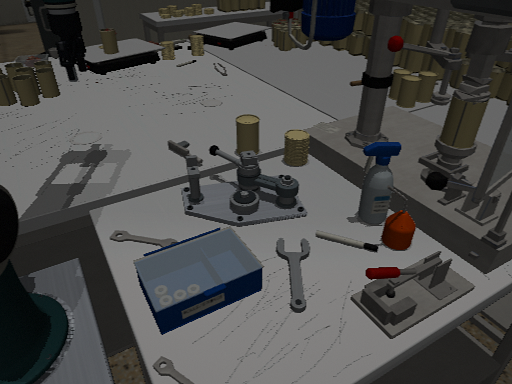

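View pics/top0.png

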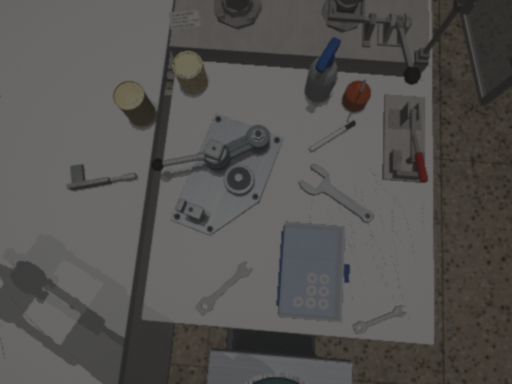

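View pics/wrist0.png

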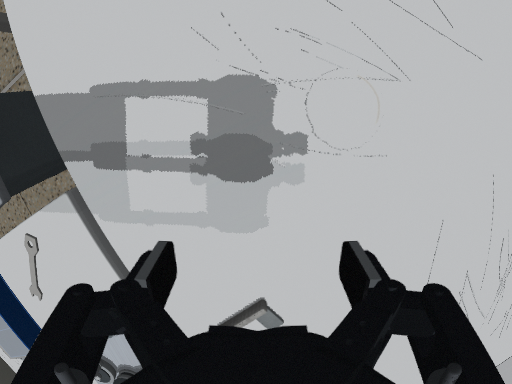

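```bash
cat > h.py <<'E'
import numpy as np,cv2
from workcell import bot, read_camera
from scipy.spatial.transform import Rotation as R
def ray(c,u,v,fish=False):
    K=c["intrinsics"];T=c["camera_from_world"]
    x=(u-K[0,2])/K[0,0];y=(v-K[1,2])/K[1,1]
    if fish:
        r=np.hypot(x,y); s=np.sin(r)/max(r,1e-9); d=np.array([x*s,-y*s,-np.cos(r)])
    else: d=np.array([x,-y,-1.])
    Rm=T[:3,:3]; o=-Rm.T@T[:3,3]
    return o,Rm.T@d
def onplane(c,u,v,z,fish=False):
    o,d=ray(c,u,v,fish); return o+d*(z-o[2])/d[2]
def depthpt(c,u,v):
    o,d=ray(c,u,v); return o+d*float(c["range_z"][int(round(v)),int(round(u))])
def tri(rays):
    A=np.zeros((3,3));b=np.zeros(3)
    for o,d in rays:
        d=d/np.linalg.norm(d);P=np.eye(3)-np.outer(d,d);A+=P;b+=P@o
    p=np.linalg.solve(A,b)
    return p,[np.linalg.norm((np.eye(3)-np.outer(d,d)/(d@d))@(p-o)) for o,d in rays]
def proj(c,p,fish=False):
    T=c["camera_from_world"];K=c["intrinsics"];q=T[:3,:3]@p+T[:3,3]
    x,y,z=q[0],-q[1],-q[2]
    if fish:
        r=np.hypot(x,y);th=np.arctan2(r,z);x,y=x/r*th,y/r*th
    else: x,y=x/z,y/z
    return K[0,0]*x+K[0,2],K[1,1]*y+K[1,2]
def points(c):
    K=c["intrinsics"];T=c["camera_from_world"];z=c["range_z"];v,u=np.mgrid[:384,:512]
    P=np.stack([(u-K[0,2])/K[0,0]*z,-(v-K[1,2])/K[1,1]*z,-z],-1)
    return (P-T[:3,3])@T[:3,:3]
def save(c,name,box=None,k=1):
    im=cv2.cvtColor(c["pixels"],cv2.COLOR_RGB2BGR)
    if box: im=im[box[1]:box[3],box[0]:box[2]]
    cv2.imwrite("pics/"+name,cv2.resize(im,None,fx=k,fy=k,interpolation=cv2.INTER_CUBIC))
E
python3 - <<'E'
from h import *
for n in ["side","top"]:
    c=dict(np.load(f"{n}0.npz"))
    save(c,f"{n}_stand.png",(145,105,295,255) if n=="top" else (170,130,320,230),5 if n=="side" else 4)
    save(c,f"{n}_sp.png",(290,155,390,230) if n=="top" else (265,230,325,320),6)
    P=points(c); m=(P[...,0]>.2)&(P[...,0]<.9)&(c["range_z"]>0)
    # height image
    print(n,P[180:200:5,300:320:5] if n=="top" else P[250:300:10,280:300:5])
E
```

```text
side [[[ 5.24276089e-01 -4.86545279e-02  1.09542681e-02]
  [ 5.41340193e-01 -4.31879235e-02 -1.22310842e-03]
  [ 5.49105392e-01 -5.06127619e-02  1.12224257e-03]
  [ 5.60221896e-01 -5.36687250e-02 -1.54583496e-03]]

 [[ 5.14838525e-01 -6.37825265e-02 -7.23279676e-04]
  [ 5.24113658e-01 -6.86768647e-02 -1.09943098e-03]
  [ 5.24624642e-01 -8.49706216e-02  1.22986914e-02]
  [ 5.33824776e-01 -8.95921909e-02  1.17303017e-02]]

 [[ 4.98912751e-01 -8.79024837e-02 -5.88794327e-04]
  [ 5.09157562e-01 -9.09788038e-02 -3.07427306e-03]
  [ 5.09898407e-01 -1.06470012e-01  1.01961397e-02]
  [ 5.17573167e-01 -1.12574480e-01  1.16814728e-02]]

 [[ 4.83034001e-01 -1.11838272e-01  1.13650026e-03]
  [ 4.92925332e-01 -1.14862035e-01 -1.33335055e-03]
  [ 4.93172710e-01 -1.30405743e-01  1.29312000e-02]
  [ 5.02636617e-01 -1.33764194e-01  1.09990781e-02]]

 [[ 4.70349341e-01 -1.31241216e-01 -1.45737386e-03]
  [ 4.78021011e-01 -1.36838443e-01 -3.02328742e-04]
  [ 4.85347938e-01 -1.42809814e-01  1.40984053e-03]
  [ 4.88024692e-01 -1.54402350e-01  1.11960866e-02]]]
top [[[ 5.52684182e-01 -1.87664660e-02 -1.95712518e-03]
  [ 5.53641600e-01 -3.08432257e-02 -1.86572382e-03]
  [ 5.54315137e-01 -4.27952346e-02 -6.46743448e-04]
  [ 5.55867261e-01 -5.51380279e-02 -2.91595350e-03]]

 [[ 5.37510599e-01 -1.85530629e-02  9.72266407e-03]
  [ 5.39163315e-01 -3.07321634e-02  6.82423108e-03]
  [ 5.42015516e-01 -4.35323696e-02 -1.08543757e-03]
  [ 5.43328634e-01 -5.57449310e-02 -2.49103001e-03]]

 [[ 5.27643939e-01 -2.01696396e-02 -7.32374524e-04]
  [ 5.25630917e-01 -3.08837323e-02  1.26189144e-02]
  [ 5.26927903e-01 -4.28795427e-02  1.11201130e-02]
  [ 5.28339491e-01 -5.49744884e-02  9.12774235e-03]]

 [[ 5.15944498e-01 -2.11453220e-02 -3.45149960e-03]
  [ 5.16266746e-01 -3.28516935e-02 -3.51767631e-04]
  [ 5.17103135e-01 -4.47492480e-02  2.86224725e-04]
  [ 5.19033662e-01 -5.72658024e-02 -4.22956225e-03]]]
```

View pics/top_stand.png

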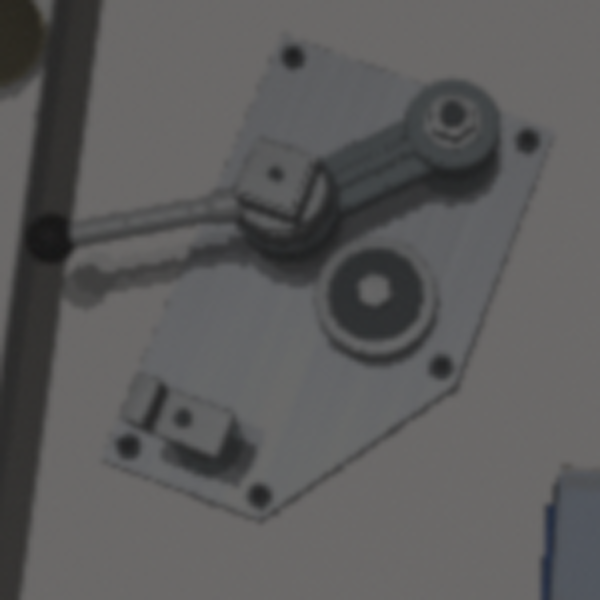

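View pics/side_stand.png

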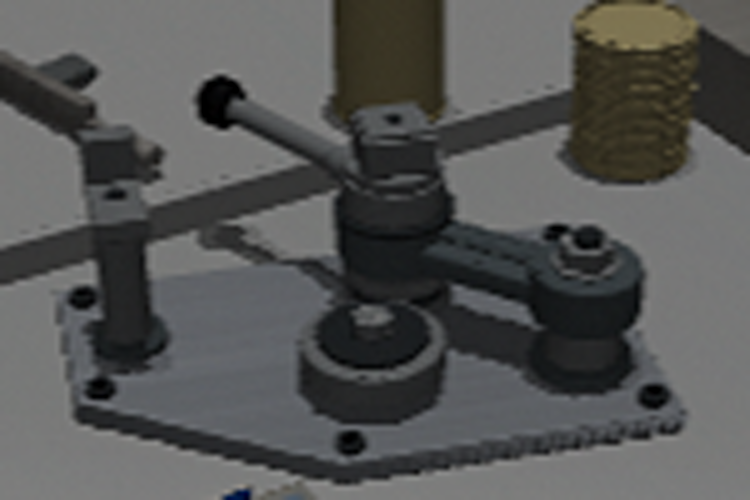

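View pics/top_sp.png

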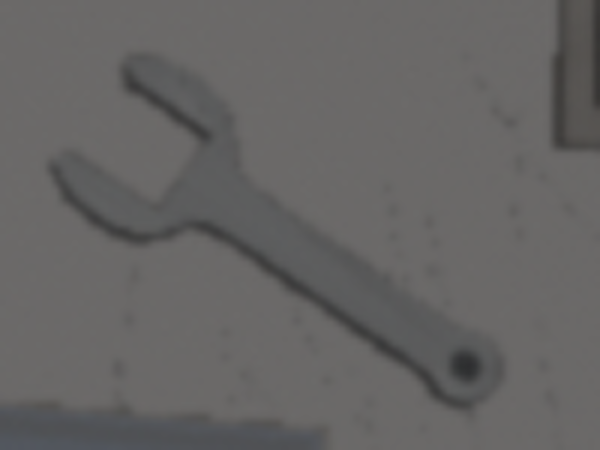

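Run:
```python
from h import *
t=dict(np.load("top0.npz"));s=dict(np.load("side0.npz"))
f=lambda x,y,k,b:((x+.5)/k-.5+b[0],(y+.5)/k-.5+b[1])
bt=(145,105);bs=(170,130)
for nm,a,b in [("pin",(275,173),(395,119)),("rest",(183,418),(116,196)),("ball",(49,238),(221,101)),("pivot",(453,112),(589,236)),("chuckhex",(374,290),(371,318))]:
    p,e=tri([ray(t,*f(*a,4,bt)),ray(s,*f(*b,5,bs))])
    print(nm,p.round(4),np.round(e,4), depthpt(t,*f(*a,4,bt)).round(3))
pt=onplane(t,*f(275,173,4,bt),.121);pr=onplane(t,*f(183,418,4,bt),.098)
d=pt-pr;print("plane pin,rest",pt,pr,np.hypot(*d[:2]),np.arctan2(d[1],d[0]))
# square head outline by depth
P=points(t);m=(P[...,2]>.112)&(P[...,2]<.13)
v,u=np.where(m&(abs(P[...,0]-pt[0])<.04)&(abs(P[...,1]-pt[1])<.04))
print("head px centre",u.mean(),v.mean(),len(u),cv2.minAreaRect(P[v,u][:,:2].astype(np.float32)), P[v,u].mean(0))
# spanner
g=cv2.cvtColor(t["pixels"],cv2.COLOR_RGB2HSV)
sub=(P[...,2]>.006)&(P[...,2]<.02)
M=np.zeros(sub.shape,np.uint8);M[155:232,292:382]=sub[155:232,292:382]
n,l,st,_=cv2.connectedComponentsWithStats(M);i=1+np.argmax(st[1:,4]);print(st[i])
vv,uu=np.where(l==i)
Q=np.array([onplane(t,a,b,.012) for a,b in zip(uu,vv)])
print("span z",np.median(P[vv,uu][:,2]))
q=Q[:,:2];c=q.mean(0);w,V=np.linalg.eigh(np.cov((q-c).T));ax=V[:,1];
h=onplane(t,*f(465,366,6,(290,155)),.012)[:2]
if (h-c)@ax>0: ax=-ax
print("centroid",c,"ax",ax,np.arctan2(ax[1],ax[0]),"hole",h,"ext",((q-c)@ax).min(),((q-c)@ax).max())
im=t["pixels"].copy();im[vv,uu]=[255,0,0];save(dict(pixels=im),"m.png",(290,155,390,230),6)
```

```text
pin [0.5783 0.1804 0.1203] [0.0004 0.0004] [0.578 0.181 0.12 ]
rest [0.4456 0.2186 0.0966] [0.0003 0.0003] [0.446 0.219 0.095]
ball [0.5424 0.3077 0.082 ] [0.0002 0.0002] [0.539 0.304 0.096]
pivot [0.6331 0.0897 0.0847] [0. 0.] [0.633 0.09  0.086]
chuckhex [0.5352 0.1275 0.0488] [0.0002 0.0002] [0.536 0.128 0.046]
plane pin,rest [0.57761995 0.18040895 0.121     ] [0.44515025 0.2183694  0.098     ] 0.13780137384455415 -0.2790809194482943
head px centre 213.42181818181817 148.89454545454547 275 ((0.57737135887146, 0.1809496134519577), (0.03595972806215286, 0.036523036658763885), 72.51234436035156) [0.5761454  0.18043989 0.11857277]
[299 164  75  58 901]
span z 0.010532792951375556
centroid [ 0.52144602 -0.10369117] ax [0.51858253 0.85502758] 1.0256040155423618 hole [ 0.47629367 -0.17951367] ext -0.10130493452125038 0.0885224725093867
```

View pics/m.png

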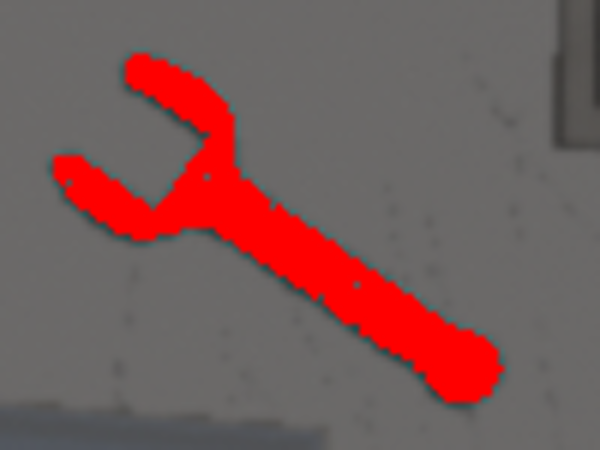

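View pics/side_sp.png

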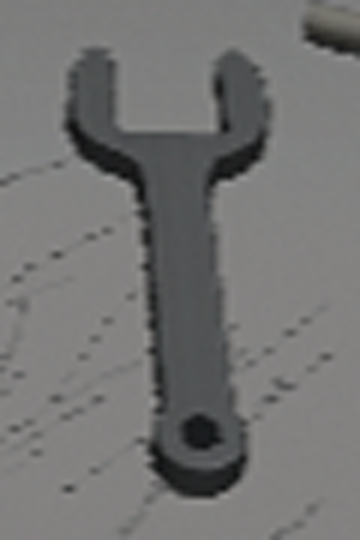

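Run:
```python
from h import *
t=dict(np.load("top0.npz"));P=points(t)
for n,u,v in [("boxTL",285,226),("boxTR",342,228),("box mid",312,228),("can1",130,97),("can2",187,66),("spray",326,55),("red",357,93)]:
    print(n,P[v-3:v+4,u-3:u+4].reshape(-1,3)[np.argmax(P[v-3:v+4,u-3:u+4,2])].round(3))
f=lambda x,y:((x+.5)/4-.5+145,(y+.5)/4-.5+105)
a=onplane(t,*f(283,36),.012);b=onplane(t,*f(104,459),.012);d=a-b;print("edge",np.arctan2(d[1],d[0]),np.hypot(*d[:2]))
a=onplane(t,*f(283,36),.012);b=onplane(t,*f(553,132),.012);d=a-b;print("edge2",np.arctan2(d[1],d[0])-np.pi/2,np.hypot(*d[:2]))
g=(P[...,2]>.03)&(P[...,2]<.2);
h=t["range_z"]
# any thing near spanner gripper region
o=np.array([.5243,-.099]);yaw=1.028
Y=np.array([-np.sin(yaw),np.cos(yaw)]);X=np.array([np.cos(yaw),np.sin(yaw)])
r=P[...,:2]-o; m=(abs(r@X)<.05)&(abs(r@Y)<.07)&(P[...,2]>.02);print(m.sum(), P[m][:5])
```

```text
boxTL [0.425 0.009 0.068]
boxTR [0.322 0.057 0.924]
box mid [ 0.428 -0.048  0.068]
can1 [0.686 0.375 0.112]
can2 [0.322 0.057 0.924]
spray [ 0.769 -0.045  0.198]
red [ 0.723 -0.122  0.147]
edge -0.27619093918476223 0.28163251356212693
edge2 -0.278593828395427 0.1778804428510439
0 []
```

Request:
arm_command(rows=[{"xyz":[0,0,0],"delta_rot":[0,0,0.14],"gripper":0.055},{"xyz":[0,0,0],"delta_rot":[0,0,0.14],"gripper":0.055},{"xyz":[0,0,0],"delta_rot":[0,0,0.14],"gripper":0.055},{"xyz":[0,0,0],"delta_rot":[0,0,0.14],"gripper":0.055},{"xyz":[0,0,0],"delta_rot":[0,0,0.14],"gripper":0.055},{"xyz":[0,0,0],"delta_rot":[0,0,0.14],"gripper":0.055},{"xyz":[0,0,0],"delta_rot":[0,0,0.14],"gripper":0.055},{"xyz":[0,0,0],"delta_rot":[0,0,0.14],"gripper":0.055},{"xyz":[0,0,0],"delta_rot":[0,0,0.14],"gripper":0.055},{"xyz":[0,0,0],"delta_rot":[0,0,0.14],"gripper":0.055},{"xyz":[0,0,0],"delta_rot":[0,0,0.14],"gripper":0.055},{"xyz":[0,0,0],"delta_rot":[0,0,0.14],"gripper":0.055}])

```text
time: 1.35
tool_pos: [0.2842, 0.6119, 0.2306]
tcp_rot: [3.023, -0.852, -0.0]
wrist_force: [0.4, -0.3, 0.2]
width: 0.64
```

Request:
arm_command(rows=[{"xyz":[0.036,0.03,0],"delta_rot":[0,0,0]},{"xyz":[0.036,0.03,0],"delta_rot":[0,0,0]},{"xyz":[0.036,0.03,0],"delta_rot":[0,0,0]},{"xyz":[0.036,0.03,0],"delta_rot":[0,0,0]},{"xyz":[0.036,0.03,0],"delta_rot":[0,0,0]},{"xyz":[0.036,0.03,0],"delta_rot":[0,0,0]},{"xyz":[0.036,0.03,0],"delta_rot":[0,0,0]},{"xyz":[0.036,0.03,0],"delta_rot":[0,0,0]},{"xyz":[0.036,0.03,0],"delta_rot":[0,0,0]},{"xyz":[0.036,0.03,0],"delta_rot":[0,0,0]},{"xyz":[0.036,0.03,0],"delta_rot":[0,0,0]},{"xyz":[0.036,0.03,0],"delta_rot":[0,0,0]}])

```text
invalid input
```

Request:
arm_command(rows=[{"xyz":[0.036,0.03,0],"delta_rot":[0,0,0]},{"xyz":[0.036,0.03,0],"delta_rot":[0,0,0]},{"xyz":[0.036,0.03,0],"delta_rot":[0,0,0]},{"xyz":[0.036,0.03,0],"delta_rot":[0,0,0]},{"xyz":[0,0,0.04],"delta_rot":[0,0,0]},{"xyz":[0,0,0.04],"delta_rot":[0,0,0]},{"xyz":[0,0,0.03],"delta_rot":[0,0,0]},{"xyz":[0,0,0],"delta_rot":[0,0,0]},{"xyz":[0,0,0],"delta_rot":[0,0,0]}])

```text
invalid input
```

Run:
```python
from h import *
print({k:np.round(v,4) for k,v in bot.read_state().items()})
c=read_camera("wrist");np.savez("wrist1.npz",**c);save(c,"wrist1.png",None,1.5)
s=bot.read_state();p=s["tool_pos"];print(proj(c,np.array([.5243,-.099,.012]),True),proj(c,np.array([p[0],p[1],.012]),True),proj(c,np.array([.4763,-.1795,.012]),True))
```

```text
{'time': np.float64(1.35), 'q': array([ 1.0991e+00,  2.6430e-01,  1.6046e+00, -1.0000e-04,  1.2737e+00,
        1.6489e+00]), 'joint_vel': array([ 4.0000e-04,  9.0000e-04, -1.1000e-03, -7.0000e-04,  5.0000e-04,
        1.3867e+00]), 'joint_torque': array([-3.00000e-04, -5.15088e+01, -3.67547e+01,  2.00000e-04,
        5.90000e-03, -1.46360e+00]), 'tool_pos': array([0.2842, 0.6119, 0.2306]), 'tcp_rot': array([ 3.0226e+00, -8.5240e-01, -2.0000e-04]), 'wrist_force': array([ 0.4318, -0.2935,  0.1912]), 'torque': array([-0.0118, -0.0151,  0.0115]), 'width': np.float64(0.6397)}
(np.float64(484.17865876144526), np.float64(354.59402142919004)) (np.float64(257.5077855820089), np.float64(159.39528931986695)) (np.float64(470.2205584177008), np.float64(376.9791651378377))
```

View pics/wrist1.png

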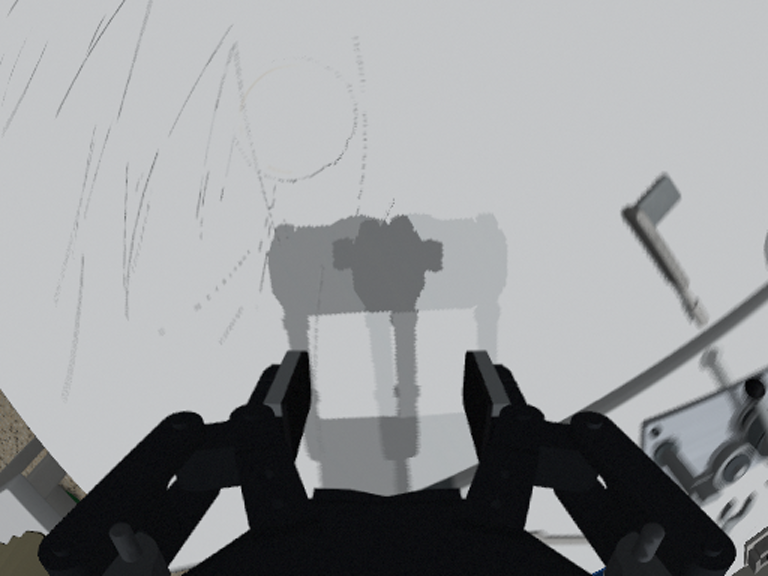

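Request:
arm_command(rows=[{"xyz":[0.036,0.03,0],"delta_rot":[0,0,0],"gripper":0.055},{"xyz":[0.036,0.03,0],"delta_rot":[0,0,0],"gripper":0.055},{"xyz":[0.036,0.03,0],"delta_rot":[0,0,0],"gripper":0.055},{"xyz":[0.036,0.03,0],"delta_rot":[0,0,0],"gripper":0.055},{"xyz":[0.036,0.03,0],"delta_rot":[0,0,0],"gripper":0.055},{"xyz":[0.036,0.03,0],"delta_rot":[0,0,0],"gripper":0.055},{"xyz":[0.036,0.03,0],"delta_rot":[0,0,0],"gripper":0.055},{"xyz":[0.036,0.03,0],"delta_rot":[0,0,0],"gripper":0.055},{"xyz":[0.036,0.03,0],"delta_rot":[0,0,0],"gripper":0.055},{"xyz":[0.036,0.03,0],"delta_rot":[0,0,0],"gripper":0.055},{"xyz":[0.036,0.03,0],"delta_rot":[0,0,0],"gripper":0.055},{"xyz":[0.036,0.03,0],"delta_rot":[0,0,0],"gripper":0.055}])

```text
time: 2.6
tool_pos: [0.4678, 0.0787, 0.2313]
tcp_rot: [-3.027, 0.84, -0.001]
wrist_force: [1.3, 0.2, -0.9]
width: 0.641
```

Request:
arm_command(rows=[{"xyz":[0.036,0.03,0],"delta_rot":[0,0,0],"gripper":0.055},{"xyz":[0.036,0.03,0],"delta_rot":[0,0,0],"gripper":0.055},{"xyz":[0.036,0.03,0],"delta_rot":[0,0,0],"gripper":0.055},{"xyz":[0.036,0.03,0],"delta_rot":[0,0,0],"gripper":0.055},{"xyz":[0,0,0.04],"delta_rot":[0,0,0],"gripper":0.055},{"xyz":[0,0,0.04],"delta_rot":[0,0,0],"gripper":0.055},{"xyz":[0,0,0.03],"delta_rot":[0,0,0],"gripper":0.055},{"xyz":[0,0,0],"delta_rot":[0,0,0],"gripper":0.055},{"xyz":[0,0,0],"delta_rot":[0,0,0],"gripper":0.055}])

```text
time: 3.5
tool_pos: [0.5284, -0.0965, 0.1212]
tcp_rot: [3.027, -0.842, -0.002]
wrist_force: [-0.4, 0.8, 0.0]
width: 0.644
```

Run:
```python
from h import *
print({k:np.round(v,4) for k,v in bot.read_state().items()})
c=read_camera("wrist");np.savez("wrist1.npz",**c);save(c,"wrist1b.png",None,1.5)
s=bot.read_state();p=s["tool_pos"];print(proj(c,np.array([.5243,-.099,.012]),True),proj(c,np.array([p[0],p[1],.012]),True),proj(c,np.array([.4763,-.1795,.012]),True))
```

```text
{'time': np.float64(3.5), 'q': array([-0.2271,  0.102 ,  2.0087,  0.    ,  1.0323,  0.3156]), 'joint_vel': array([ 0.0055, -0.0283, -0.0435,  0.0008, -0.0051,  0.0066]), 'joint_torque': array([-1.26100e-01, -3.68957e+01, -3.10624e+01, -7.70000e-03,
        1.07100e-01, -1.51000e-02]), 'tool_pos': array([ 0.5284, -0.0965,  0.1212]), 'tcp_rot': array([ 3.0266e+00, -8.4200e-01, -2.2000e-03]), 'wrist_force': array([-0.3561,  0.7942,  0.0125]), 'torque': array([ 0.0146, -0.045 ,  0.0232]), 'width': np.float64(0.644)}
(np.float64(255.17282345841897), np.float64(189.94055610948206)) (np.float64(259.1025096136266), np.float64(184.9035035361917)) (np.float64(255.8768126393707), np.float64(277.2071673608451))
```

View pics/wrist1b.png

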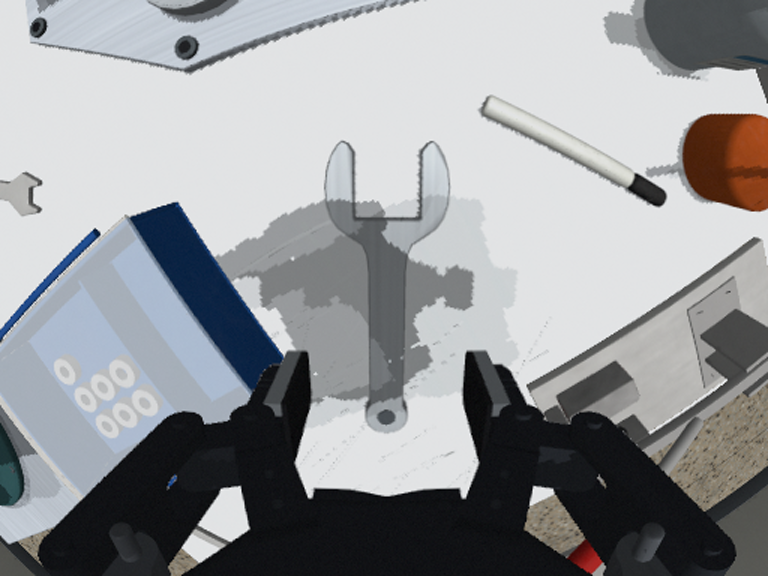

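Run:
```python
from h import *
c=dict(np.load("wrist1.npz"))
f=lambda x,y:((x+.5)/1.5-.5,(y+.5)/1.5-.5)
o={}
for n,a in dict(hole=(386,417),slotL=(354,218),slotR=(420,218),hl=(371,300),hr=(405,300),tipL=(344,142),tipR=(432,142),end=(386,434)).items():
    o[n]=onplane(c,*f(*a),.012,True)[:2];print(n,o[n].round(4))
sb=(o["slotL"]+o["slotR"])/2;d=sb-o["hole"];print("dir",np.arctan2(d[1],d[0]),"L",np.hypot(*d),"slotw",np.hypot(*(o["slotL"]-o["slotR"])),"handle w",np.hypot(*(o["hl"]-o["hr"])))
u=d/np.hypot(*d);org=sb-u*.039;print("origin",org,"tips",(o["tipL"]-org)@u,(o["tipR"]-org)@u,(o["end"]-org)@u)
a=-.543;p=np.array([.5284,-.0965]);x=np.array([np.cos(a),np.sin(a)]);y=np.array([x[1],-x[0]])
print("to origin tool x,y",(org-p)@x,(org-p)@y)
```

```text
hole [ 0.477  -0.1809]
slotL [ 0.531  -0.0558]
slotR [ 0.5634 -0.0753]
hl [ 0.5132 -0.1033]
hr [ 0.5308 -0.1139]
tipL [ 0.5491 -0.0158]
tipR [ 0.5913 -0.0411]
end [ 0.4694 -0.1935]
dir 1.0239584779064113 L 0.1350123604464849 slotw 0.037852006429544775 handle w 0.020506852462761568
origin [ 0.52694565 -0.09884415] tips 0.08251450210527451 0.08277717559385378 -0.11076204215720367
to origin tool x,y -3.3922109210643924e-05 0.0027584412504724812
```

Request:
arm_command(rows=[{"xyz":[0,0.002,0.03],"delta_rot":[0,0,0],"gripper":0.055},{"xyz":[0,0,0.03],"delta_rot":[0,0,0],"gripper":0.055},{"xyz":[0,0,0.03],"delta_rot":[0,0,0],"gripper":0.055},{"xyz":[0,0,0.015],"delta_rot":[0,0,0],"gripper":0.055},{"xyz":[0,0,0.012],"delta_rot":[0,0,0],"gripper":0.055},{"xyz":[0,0,0],"delta_rot":[0,0,0],"gripper":0.055},{"xyz":[0,0,0],"delta_rot":[0,0,0],"gripper":0.055}])

```text
time: 4.25
tool_pos: [0.529, -0.0986, 0.0055]
tcp_rot: [-3.026, 0.844, -0.003]
wrist_force: [0.8, 1.4, -0.4]
width: 0.64
```

Request:
arm_command(rows=[{"xyz":[0,0,0],"delta_rot":[0,0,0],"gripper":0.01},{"xyz":[0,0,0],"delta_rot":[0,0,0],"gripper":0.01},{"xyz":[0,0,0],"delta_rot":[0,0,0],"gripper":0.01},{"xyz":[0,0,0],"delta_rot":[0,0,0],"gripper":0.01},{"xyz":[0,0,0],"delta_rot":[0,0,0],"gripper":0.01},{"xyz":[0,0,0],"delta_rot":[0,0,0],"gripper":0.01},{"xyz":[0,0,0],"delta_rot":[0,0,0],"gripper":0.01},{"xyz":[0,0,0],"delta_rot":[0,0,0],"gripper":0.01}], force=60)

```text
time: 5.05
tool_pos: [0.5286, -0.0985, 0.0057]
tcp_rot: [-3.026, 0.844, -0.003]
wrist_force: [-1.7, 0.7, 5.8]
width: 0.233
```

Request:
arm_command(rows=[{"xyz":[0,0,-0.02],"delta_rot":[0,0,0],"gripper":0.01},{"xyz":[0,0,-0.04],"delta_rot":[0,0,0],"gripper":0.01},{"xyz":[0,0,-0.045],"delta_rot":[0,0,0],"gripper":0.01},{"xyz":[0,0,-0.045],"delta_rot":[0,0,0],"gripper":0.01},{"xyz":[0,0,-0.045],"delta_rot":[0,0,0],"gripper":0.01},{"xyz":[0,0,0],"delta_rot":[0,0,0],"gripper":0.01},{"xyz":[0,0,0],"delta_rot":[0,0,0],"gripper":0.01}])

```text
time: 5.75
tool_pos: [0.5283, -0.0985, 0.2006]
tcp_rot: [-3.026, 0.844, -0.005]
wrist_force: [-0.5, 0.9, -2.6]
width: 0.229
```

Run:
```python
from h import *
print({k:np.round(v,4) for k,v in bot.read_state().items()})
for n in ["wrist","side"]:
    c=read_camera(n);np.savez(n+"2.npz",**c);save(c,n+"2.png",None,1.5)
```

```text
{'time': np.float64(5.75), 'q': array([-0.2307,  0.0238,  1.9347, -0.    ,  1.1802,  0.3133]), 'joint_vel': array([ 0.0026,  0.0392,  0.061 ,  0.0009,  0.0028, -0.0006]), 'joint_torque': array([ 1.40000e-03, -4.06886e+01, -3.94397e+01, -3.32000e-02,
       -1.25500e-01, -1.80000e-03]), 'tool_pos': array([ 0.5283, -0.0985,  0.2006]), 'tcp_rot': array([-3.026 ,  0.844 , -0.0046]), 'wrist_force': array([-0.5203,  0.8647, -2.5778]), 'torque': array([ 0.0118, -0.0195, -0.0031]), 'width': np.float64(0.2293)}
```

View pics/wrist2.png

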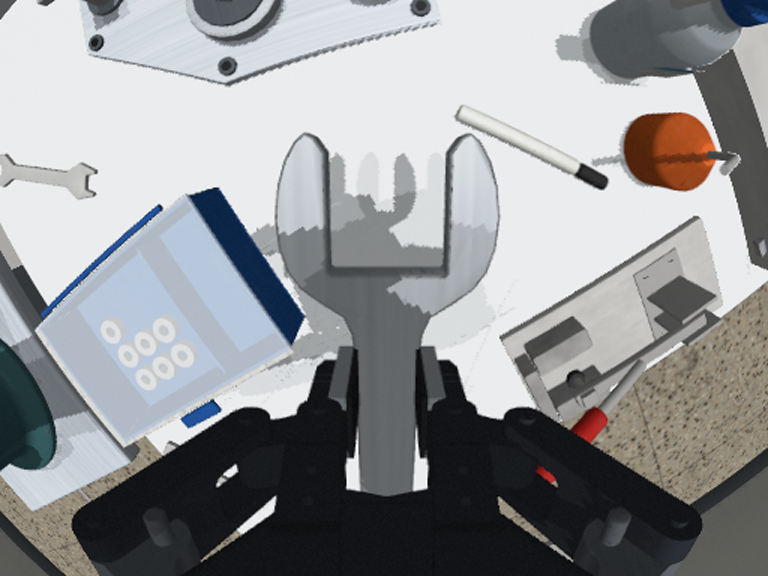

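View pics/side2.png

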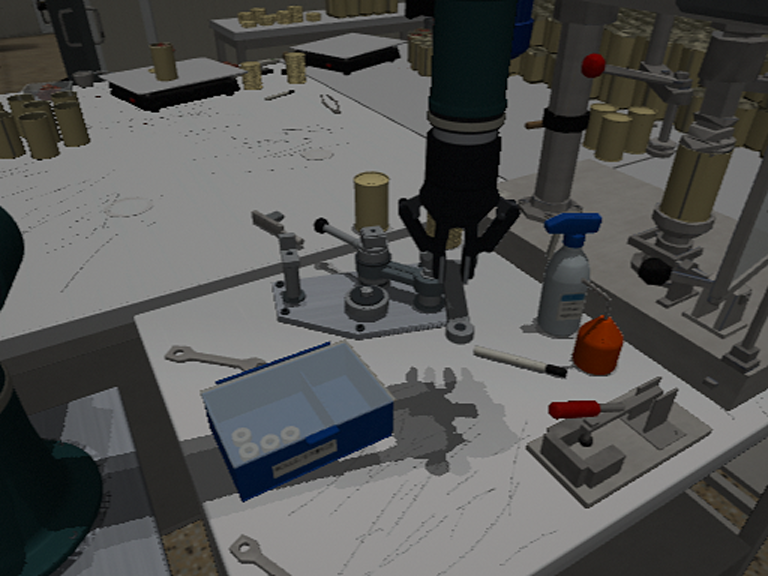

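```bash
cat >> h.py <<'E'
def fpt(c,u,v,w=2):
    z=c["range_z"][int(round(v))-w:int(round(v))+w+1,int(round(u))-w:int(round(u))+w+1]
    z=np.median(z[z>0]);o,d=ray(c,u,v,True);T=c["camera_from_world"][:3,:3]
    dz=-(T@d)[2];return o+d*z/dz
E
python3 - <<'E'
from h import *
c=dict(np.load("wrist2.npz"))
f=lambda x,y:((x+.5)/1.5-.5,(y+.5)/1.5-.5)
Q=np.array([fpt(c,*f(x,y)) for x,y in [(300,180),(475,180),(300,250),(475,250),(388,300),(388,330),(390,400),(390,440),(388,470),(340,290),(430,290)]])
print(Q.round(4))
A=np.c_[Q[:,:2]-Q[:,:2].mean(0),np.ones(len(Q))];k=np.linalg.lstsq(A,Q[:,2],rcond=None)[0];print("plane",k, (A@k-Q[:,2]).round(4))
s=bot.read_state();p=s["tool_pos"];M=R.from_rotvec(s["tcp_rot"]).as_matrix()
for zt in (.205,.2065,.208):
    L=onplane(c,*f(331,267),zt,True);Rr=onplane(c,*f(446,267),zt,True)
    print(zt,(M.T@(L-p)).round(4),(M.T@(Rr-p)).round(4),np.linalg.norm(L-Rr))
a=onplane(c,*f(359,380),.2065,True);b=onplane(c,*f(415,380),.2065,True);print("handle",(M.T@(a-p)).round(4),(M.T@(b-p)).round(4))
a=onplane(c,*f(362,470),.2065,True);b=onplane(c,*f(414,470),.2065,True);print("handle",(M.T@(a-p)).round(4),(M.T@(b-p)).round(4))
sd=dict(np.load("side2.npz"));h=onplane(sd,*f(459,329),.2065);print("hole side",h,(M.T@(h-p)).round(4))
print(M.round(3))
E
```

```text
[[ 0.5406 -0.0268  0.2082]
 [ 0.5866 -0.0546  0.2085]
 [ 0.5284 -0.0453  0.2085]
 [ 0.5759 -0.0741  0.2084]
 [ 0.5436 -0.0742  0.2081]
 [ 0.538  -0.0834  0.208 ]
 [ 0.5245 -0.1073  0.2082]
 [ 0.5149 -0.1233  0.2079]
 [ 0.5063 -0.1361  0.2081]
 [ 0.532  -0.0633  0.2081]
 [ 0.557  -0.0783  0.2081]]
plane [0.00328463 0.00200785 0.20817113] [ 0.0001 -0.0001 -0.0003 -0.0001  0.0001  0.0002 -0.0002  0.0001 -0.0001
  0.0001  0.0001]
0.205 [-0.0159 -0.0397 -0.0078] [ 0.0216 -0.0397 -0.0079] 0.03752091020150238
0.2065 [-0.0157 -0.0401 -0.0093] [ 0.0214 -0.0401 -0.0094] 0.0371171507415779
0.208 [-0.0156 -0.0405 -0.0108] [ 0.0212 -0.0405 -0.0109] 0.03671339128165343
handle [-0.0076  0.0015 -0.0093] [ 0.0123  0.0015 -0.0094]
handle [-0.0077  0.0443 -0.0092] [ 0.0133  0.0444 -0.0093]
hole side [ 0.47148431 -0.18540642  0.2065    ] [-0.0015  0.1031 -0.0092]
[[ 0.856 -0.518 -0.004]
 [-0.518 -0.856  0.001]
 [-0.004  0.001 -1.   ]]
```

Request:
arm_command(rows=[{"xyz":[0,0,0],"delta_rot":[0,0,0.145],"gripper":0.01},{"xyz":[0,0,0],"delta_rot":[0,0,0.145],"gripper":0.01},{"xyz":[0,0,0],"delta_rot":[0,0,0.145],"gripper":0.01},{"xyz":[0,0,0],"delta_rot":[0,0,0.145],"gripper":0.01},{"xyz":[0,0,0],"delta_rot":[0,0,0.145],"gripper":0.01},{"xyz":[0,0,0],"delta_rot":[0,0,0.145],"gripper":0.01},{"xyz":[0,0,0],"delta_rot":[0,0,0.145],"gripper":0.01},{"xyz":[0,0,0],"delta_rot":[0,0,0.145],"gripper":0.01},{"xyz":[0,0,0],"delta_rot":[0,0,0.145],"gripper":0.01},{"xyz":[0,0,0],"delta_rot":[0,0,0],"gripper":0.01}])

```text
time: 6.85
tool_pos: [0.5258, -0.0979, 0.1962]
tcp_rot: [1.889, -2.506, -0.007]
wrist_force: [-0.1, -0.3, -3.1]
width: 0.233
```

Request:
arm_command(rows=[{"xyz":[-0.035,0.0185,0],"delta_rot":[0,0,0],"gripper":0.01},{"xyz":[-0.035,0.0185,0],"delta_rot":[0,0,0],"gripper":0.01},{"xyz":[-0.035,0.0185,0],"delta_rot":[0,0,0],"gripper":0.01},{"xyz":[-0.035,0.0185,0],"delta_rot":[0,0,0],"gripper":0.01},{"xyz":[-0.035,0.0185,0],"delta_rot":[0,0,0],"gripper":0.01},{"xyz":[-0.035,0.0185,0],"delta_rot":[0,0,0],"gripper":0.01},{"xyz":[-0.035,0.0185,0],"delta_rot":[0,0,0],"gripper":0.01},{"xyz":[-0.035,0.0185,0],"delta_rot":[0,0,0],"gripper":0.01},{"xyz":[0,0,0.02],"delta_rot":[0,0,0],"gripper":0.01},{"xyz":[0,0,0.02],"delta_rot":[0,0,0],"gripper":0.01},{"xyz":[0,0,0],"delta_rot":[0,0,0],"gripper":0.01},{"xyz":[0,0,0],"delta_rot":[0,0,0],"gripper":0.01}])

```text
time: 8.05
tool_pos: [0.4611, 0.211, 0.1578]
tcp_rot: [1.892, -2.503, -0.001]
wrist_force: [-0.2, -0.5, -2.9]
width: 0.232
```

Run:
```python
from h import *
print({k:np.round(v,4) for k,v in bot.read_state().items()})
for n in ["wrist","top","side"]:
    c=read_camera(n);np.savez(n+"3.npz",**c)
    if n=="top": save(c,"top3.png",(145,105,295,255),4)
    elif n=="side": save(c,"side3.png",(150,100,330,230),4)
    else: save(c,n+"3.png",None,1.5)
```

```text
{'time': np.float64(8.05), 'q': array([ 3.8010e-01,  7.6000e-03,  2.0344e+00, -1.0000e-04,  1.1033e+00,
        2.2272e+00]), 'joint_vel': array([-0.0092, -0.0193, -0.0346,  0.0013, -0.0053,  0.0118]), 'joint_torque': array([ 2.71000e-01, -3.51825e+01, -3.45715e+01,  3.54000e-02,
        1.20000e-01, -2.32000e-02]), 'tool_pos': array([0.4611, 0.211 , 0.1578]), 'tcp_rot': array([ 1.8923e+00, -2.5033e+00, -1.4000e-03]), 'wrist_force': array([-0.2053, -0.4568, -2.9055]), 'torque': array([-0.0436, -0.1006,  0.0267]), 'width': np.float64(0.2325)}
```

View pics/wrist3.png

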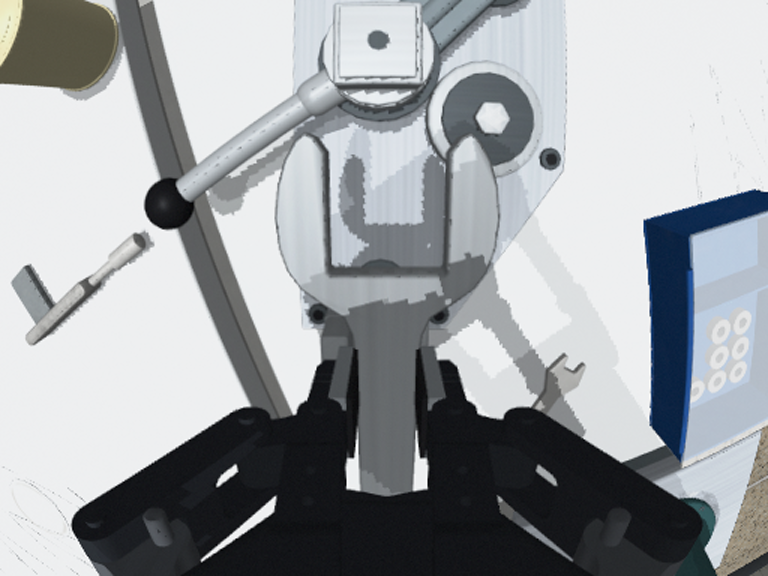

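View pics/top3.png

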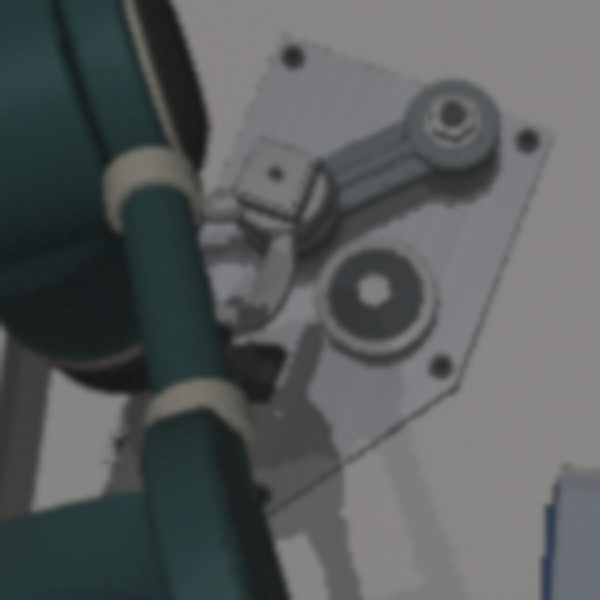

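View pics/side3.png

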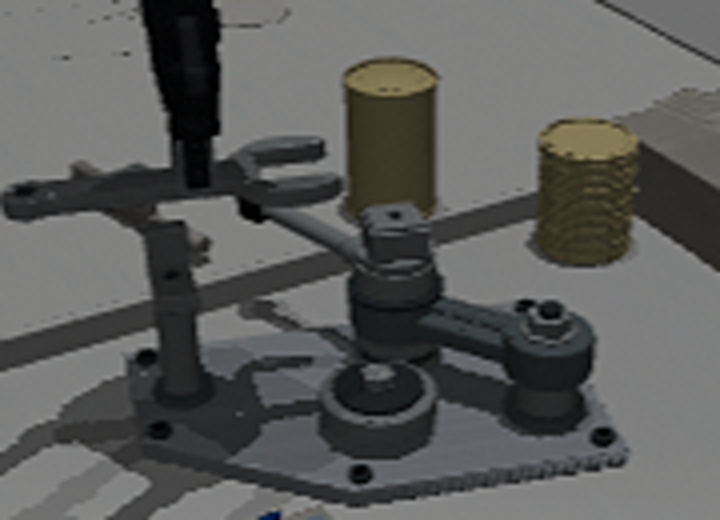

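Run:
```python
from h import *
c=dict(np.load("wrist3.npz"));save(c,"w3pin.png",(170,0,350,200),4)
f=lambda x,y:((x+.5)/1.5-.5,(y+.5)/1.5-.5)
s=bot.read_state();p=s["tool_pos"];M=R.from_rotvec(s["tcp_rot"]).as_matrix();T=lambda q:(M.T@(q-p)).round(4)
print("yaw toolx",np.arctan2(M[1,0],M[0,0]))
d=onplane(c,*f(378,40),.121,True);print("dot world",d,"tool",T(d))
for q in [(388,300),(300,180),(475,180),(390,440)]: print("z",fpt(c,*f(*q)).round(4))
zt=np.median([fpt(c,*f(*q))[2] for q in [(388,300),(300,180),(475,180)]])
L=onplane(c,*f(331,269),zt,True);Rr=onplane(c,*f(446,269),zt,True);print(zt,T(L),T(Rr))
```

```text
yaw toolx -1.8487841215271517
dot world [0.57861034 0.18103302 0.121     ] tool [-0.0024 -0.1194  0.0393]
z [0.4886 0.2027 0.1653]
z [0.5335 0.2181 0.1649]
z [0.5189 0.1663 0.1652]
z [0.4339 0.2173 0.1654]
0.1652043133393971 [-0.0167 -0.0374 -0.0049] [ 0.02   -0.0375 -0.005 ]
```

View pics/w3pin.png

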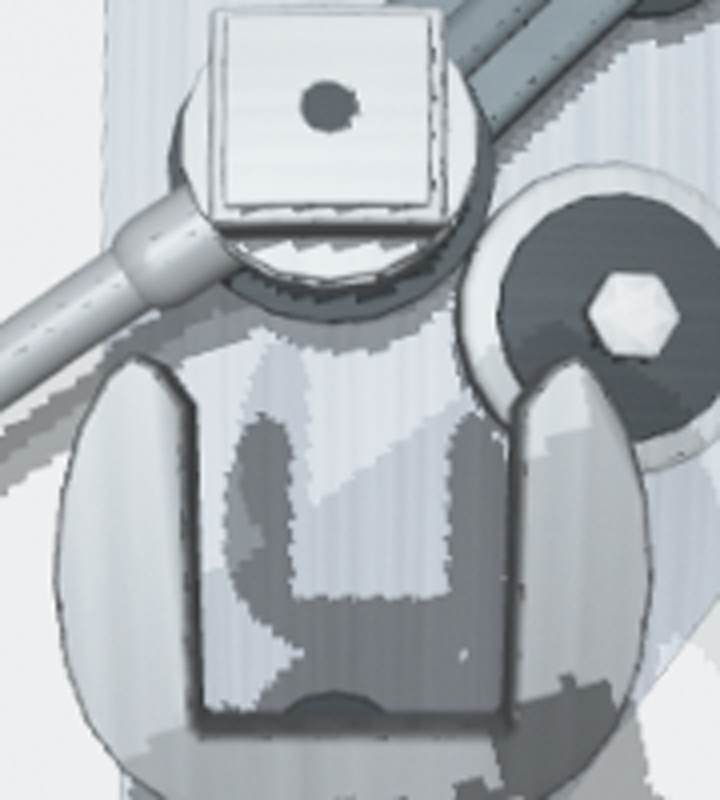

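Request:
arm_command(rows=[{"xyz":[-0.004,-0.014,0],"delta_rot":[0,0,0],"gripper":0.01},{"xyz":[0,0,0.02],"delta_rot":[0,0,0],"gripper":0.01},{"xyz":[0,0,0],"delta_rot":[0,0,0],"gripper":0.01},{"xyz":[0,0,0],"delta_rot":[0,0,0],"gripper":0.01},{"xyz":[0,0,0],"delta_rot":[0,0,0],"gripper":0.01},{"xyz":[0,0,0],"delta_rot":[0,0,0],"gripper":0.01}])

```text
time: 8.8
tool_pos: [0.4775, 0.2117, 0.1402]
tcp_rot: [-1.891, 2.507, -0.001]
wrist_force: [-0.8, 0.4, -3.4]
width: 0.231
```

Run:
```python
from h import *
s=bot.read_state();print(s["tool_pos"],s["tcp_rot"],s["wrist_force"])
for n in ["wrist","side"]:
    c=read_camera(n);np.savez(n+"4.npz",**c)
    save(c,n+"4.png",(170,0,350,200) if n=="wrist" else (150,100,330,230),4)
```

```text
[0.47753222 0.21171751 0.14021875] [-1.89111423e+00  2.50681495e+00 -6.53810391e-04] [-0.82008734  0.43562778 -3.38471004]
```

View pics/wrist4.png

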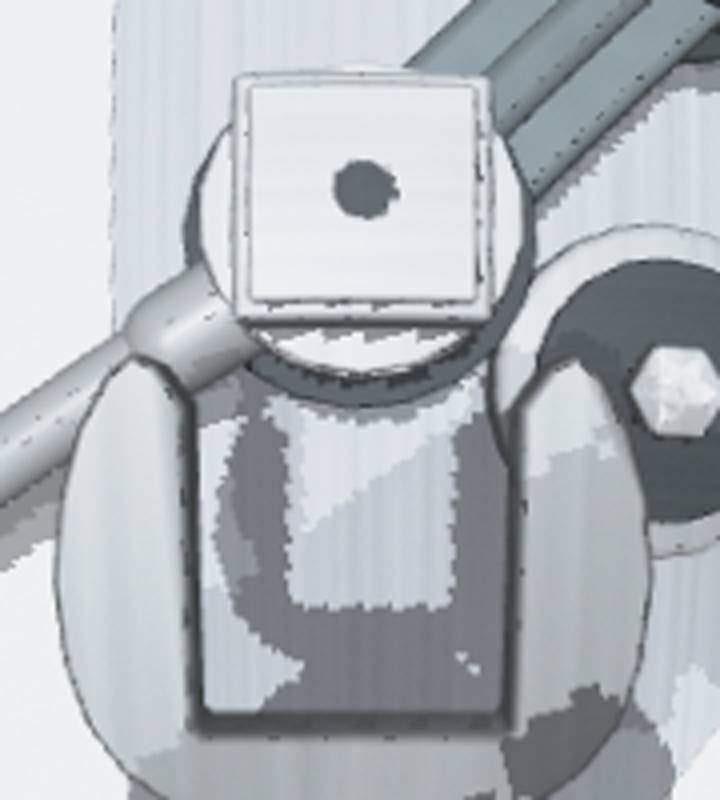

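View pics/side4.png

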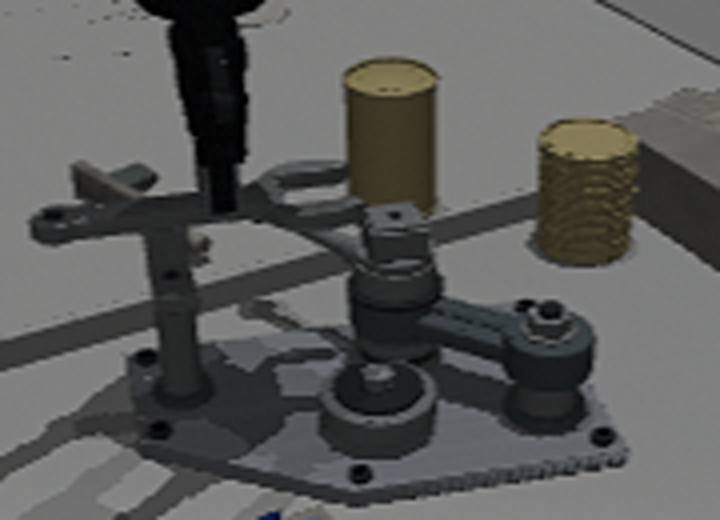

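```bash
cat > rel.py <<'E'
from h import *
def rel(c,M,dot,slotL,slotR,k=4,b=(170,0),zpin=.121):
    f=lambda x,y:((x+.5)/k-.5+b[0],(y+.5)/k-.5+b[1])
    mx=(slotL[0]+slotR[0])/2
    zs=[fpt(c,*f(*q))[2] for q in [(mx,slotL[1]+50),(slotL[0]-70,slotL[1]-150),(slotR[0]+70,slotR[1]-150)]]
    zt=np.median(zs)
    d=onplane(c,*f(*dot),zpin,True);L=onplane(c,*f(*slotL),zt,True);Rr=onplane(c,*f(*slotR),zt,True)
    m=(L+Rr)/2
    print("zs",np.round(zs,4),"slotw",np.linalg.norm(L-Rr),"dot z depth",fpt(c,*f(dot[0]+40,dot[1]+40))[2])
    t=lambda v:M.T@np.array([v[0],v[1],0])
    print("pin-slotbottom tool xy",t(d-m)[:2].round(4),"-> jaw to pin fwd",-(t(d-m)[1])-.021, "slot yaw in tool", np.arctan2(t(Rr-L)[1],t(Rr-L)[0]))
E
python3 - <<'E'
from rel import *
c=dict(np.load("wrist4.npz"));s=bot.read_state();print(s["tool_pos"]);M=R.from_rotvec(s["tcp_rot"]).as_matrix()
print("yaw",np.arctan2(M[1,0],M[0,0]))
rel(c,M,(365,190),(191,736),(516,736))
rel(c,M,(363.5,196),(191,736),(516,736),zpin=.119)
# pin yaw from its near edge (232,322)-(495,322), side edges
f=lambda x,y:((x+.5)/4-.5+170,(y+.5)/4-.5)
def e(a,b,z=.118):
    A=onplane(c,*f(*a),z,True);B=onplane(c,*f(*b),z,True);d=(M.T@(B-A));print("edge",np.arctan2(d[1],d[0]),np.linalg.norm(d))
e((235,319),(491,321));e((236,75),(493,76));e((235,319),(236,75));e((491,321),(493,76))
E
```

```text
[0.47726186 0.21169909 0.13998055]
yaw -1.8489082575888096
zs [0.1477 0.1476 0.1476] slotw 0.0391394591895831 dot z depth 0.12221072892532556
pin-slotbottom tool xy [ 0.0015 -0.0685] -> jaw to pin fwd 0.04748886588338369 slot yaw in tool -0.00031215165732817284
zs [0.1477 0.1476 0.1476] slotw 0.0391394591895831 dot z depth 0.12195022629722338
pin-slotbottom tool xy [ 0.0014 -0.068 ] -> jaw to pin fwd 0.04697204354453337 slot yaw in tool -0.00031215165732817284
edge 0.005220962038989188 0.03512515875842916
edge -0.0005213975615390376 0.03530004257618504
edge -1.5677608040467461 0.035209912469823586
edge -1.56282626280007 0.03541266655159323
```

Request:
arm_command(rows=[{"xyz":[0.0015,0,0.012],"delta_rot":[0,0,0],"gripper":0.01},{"xyz":[0,0,0],"delta_rot":[0,0,0],"gripper":0.01},{"xyz":[0,0,0],"delta_rot":[0,0,0],"gripper":0.01},{"xyz":[0,0,0],"delta_rot":[0,0,0],"gripper":0.01},{"xyz":[0,0,0],"delta_rot":[0,0,0],"gripper":0.01}])

```text
time: 9.4
tool_pos: [0.4766, 0.2102, 0.1274]
tcp_rot: [-1.892, 2.508, -0.0]
wrist_force: [1.1, 0.4, -2.7]
width: 0.232
```

Run:
```python
from h import *
s=bot.read_state();print(s["tool_pos"],s["tcp_rot"],s["wrist_force"])
for n in ["wrist"]:
    c=read_camera(n);np.savez(n+"5.npz",**c)
    save(c,n+"5.png",(170,0,350,200) if n=="wrist" else (150,100,330,230),4)
```

```text
[0.47662678 0.21016879 0.12744723] [-1.89187155e+00  2.50766092e+00 -1.98137659e-04] [ 1.06375269  0.40682684 -2.728667  ]
```

View pics/wrist5.png

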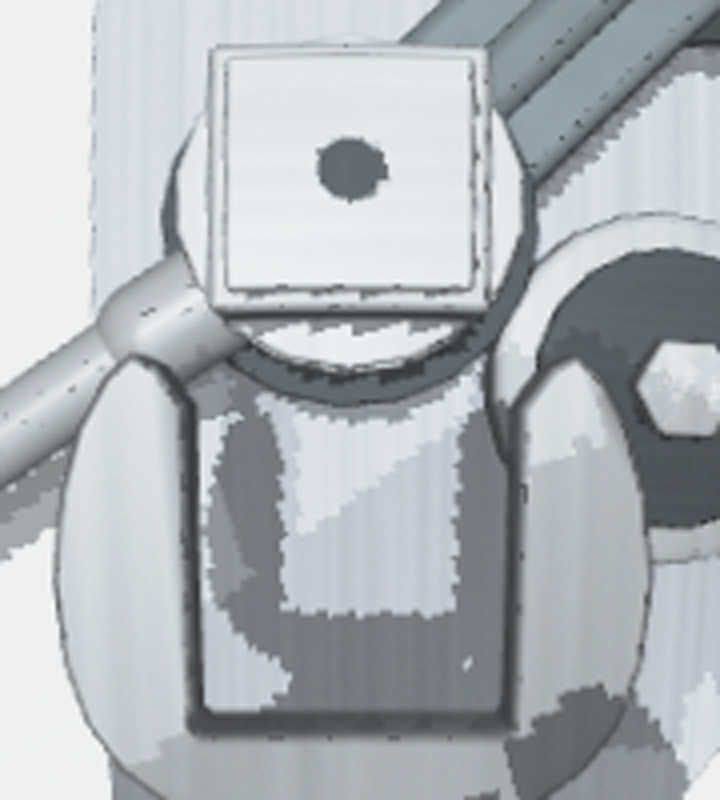

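Run:
```python
from rel import *
c=dict(np.load("wrist5.npz"));s=bot.read_state();print(s["tool_pos"]);M=R.from_rotvec(s["tcp_rot"]).as_matrix()
print("yaw",np.arctan2(M[1,0],M[0,0]))
rel(c,M,(352,169),(191,736),(516,736))
rel(c,M,(349.5,176),(191,736),(516,736),zpin=.119)
f=lambda x,y:((x+.5)/4-.5+170,(y+.5)/4-.5)
P=np.array([onplane(c,*f(*a),.119,True) for a in [(210,307),(489,309),(489,47),(210,48)]]); m=P.mean(0)
L=onplane(c,*f(191,736),.1355,True);Rr=onplane(c,*f(516,736),.1355,True)
print("corner centre",(M.T@(m-(L+Rr)/2)).round(4))
```

```text
[0.47667875 0.21019996 0.12751846]
yaw -1.8489823049026368
zs [0.1349 0.1352 0.135 ] slotw 0.03908586412060986 dot z depth 0.1221196433271518
pin-slotbottom tool xy [-0.0002 -0.069 ] -> jaw to pin fwd 0.047961976133138254 slot yaw in tool -0.00018932768064171328
zs [0.1349 0.1352 0.135 ] slotw 0.03908586412060986 dot z depth 0.12189212820488604
pin-slotbottom tool xy [-0.0005 -0.0684] -> jaw to pin fwd 0.047410170582357955 slot yaw in tool -0.00018932768064171328
corner centre [-0.0005 -0.0687  0.0165]
```

Request:
arm_command(rows=[{"xyz":[-0.0003,0,0.01],"delta_rot":[0,0,0],"gripper":0.01},{"xyz":[0,0,0.01],"delta_rot":[0,0,0],"gripper":0.01},{"xyz":[0,0,0],"delta_rot":[0,0,0],"gripper":0.01},{"xyz":[0,0,0],"delta_rot":[0,0,0],"gripper":0.01},{"xyz":[0,0,0],"delta_rot":[0,0,0],"gripper":0.01},{"xyz":[0,0,0],"delta_rot":[0,0,0],"gripper":0.01}])

```text
time: 10.05
tool_pos: [0.4769, 0.2105, 0.1076]
tcp_rot: [-1.892, 2.507, -0.0]
wrist_force: [-1.4, 0.6, -2.3]
width: 0.229
```

Run:
```python
from h import *
s=bot.read_state();print(s["tool_pos"],s["tcp_rot"],s["wrist_force"])
for n in ["wrist","side"]:
    c=read_camera(n);np.savez(n+"6.npz",**c)
    save(c,n+"6.png",(170,0,350,200) if n=="wrist" else (150,100,330,230),4)
```

```text
[0.47689468 0.21049657 0.1076173 ] [-1.89152721e+00  2.50746579e+00 -3.41987578e-04] [-1.37843577  0.59704885 -2.34027415]
```

View pics/wrist6.png

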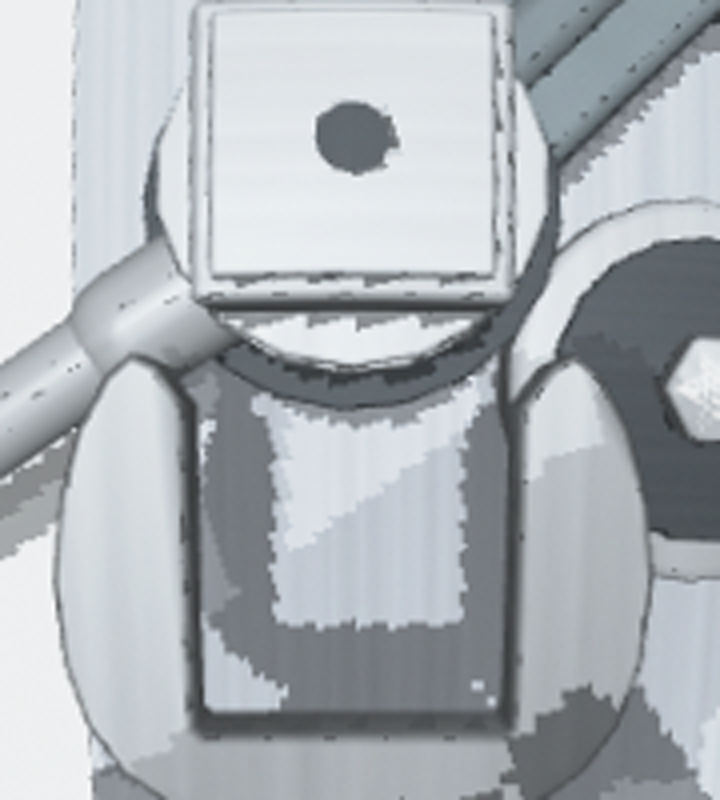

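View pics/side6.png

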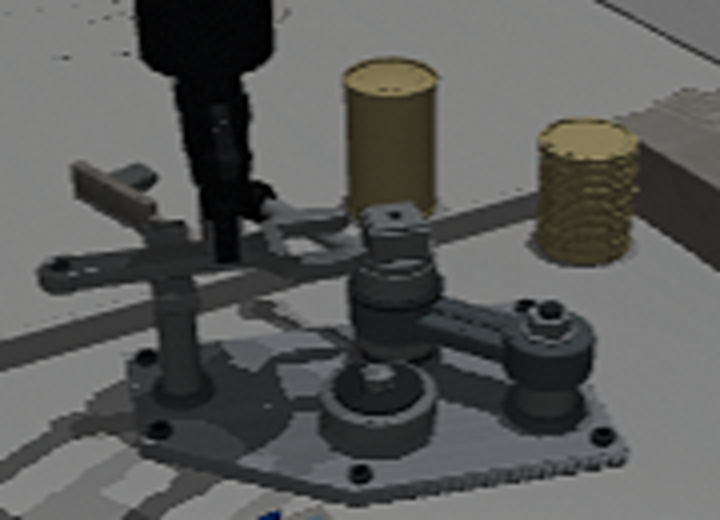

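Request:
arm_command(rows=[{"xyz":[0,-0.006,0],"delta_rot":[0,0,0],"gripper":0.01},{"xyz":[0,-0.006,0],"delta_rot":[0,0,0],"gripper":0.01},{"xyz":[0,-0.006,0],"delta_rot":[0,0,0],"gripper":0.01},{"xyz":[0,-0.006,0],"delta_rot":[0,0,0],"gripper":0.01},{"xyz":[0,0,0],"delta_rot":[0,0,0],"gripper":0.01},{"xyz":[0,0,0],"delta_rot":[0,0,0],"gripper":0.01}])

```text
time: 10.75
tool_pos: [0.4997, 0.2037, 0.1072]
tcp_rot: [1.891, -2.508, -0.0]
wrist_force: [-0.3, 0.1, -3.3]
width: 0.227
```

Run:
```python
from h import *
s=bot.read_state();print(s["tool_pos"],s["tcp_rot"],s["wrist_force"],s["torque"])
for n in ["wrist"]:
    c=read_camera(n);np.savez(n+"7.npz",**c)
    save(c,n+"7.png",(170,0,350,200) if n=="wrist" else (150,100,330,230),4)
```

```text
[0.49974824 0.20366236 0.10717603] [ 1.89121078e+00 -2.50814896e+00 -3.22092266e-04] [-0.27712903  0.07352381 -3.31466317] [-0.01639945 -0.02622085  0.00433556]
```

View pics/wrist7.png

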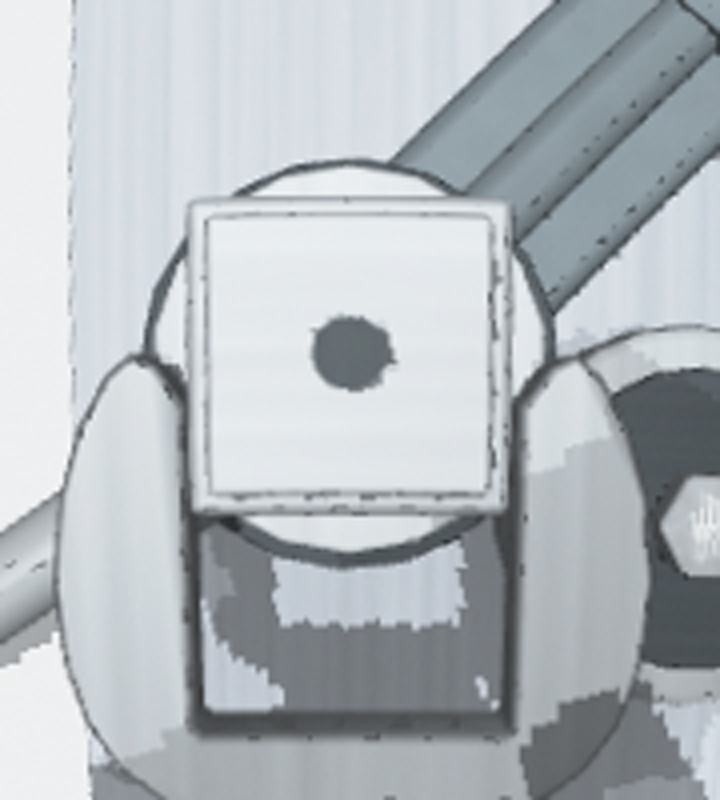

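Request:
arm_command(rows=[{"xyz":[-0.0003,-0.006,0],"delta_rot":[0,0,0],"gripper":0.01},{"xyz":[0,-0.006,0],"delta_rot":[0,0,0],"gripper":0.01},{"xyz":[0,-0.006,0],"delta_rot":[0,0,0],"gripper":0.01},{"xyz":[0,-0.0055,0],"delta_rot":[0,0,0],"gripper":0.01},{"xyz":[0,0,0],"delta_rot":[0,0,0],"gripper":0.01},{"xyz":[0,0,0],"delta_rot":[0,0,0],"gripper":0.01}])

```text
time: 11.4
tool_pos: [0.5226, 0.197, 0.1071]
tcp_rot: [1.892, -2.507, 0.001]
wrist_force: [0.3, -3.7, -2.8]
width: 0.227
```

Run:
```python
from h import *
s=bot.read_state();print(s["tool_pos"],s["tcp_rot"],s["wrist_force"],s["torque"])
for n in ["wrist","side"]:
    c=read_camera(n);np.savez(n+"8.npz",**c)
    save(c,n+"8.png",(170,0,350,200) if n=="wrist" else (150,100,330,230),4)
```

```text
[0.52256565 0.19697709 0.10713879] [ 1.89188054e+00 -2.50735649e+00  1.35085269e-03] [ 0.26371771 -3.66088623 -2.7770051 ] [-0.49092085 -0.04903242  0.22752421]
```

View pics/wrist8.png

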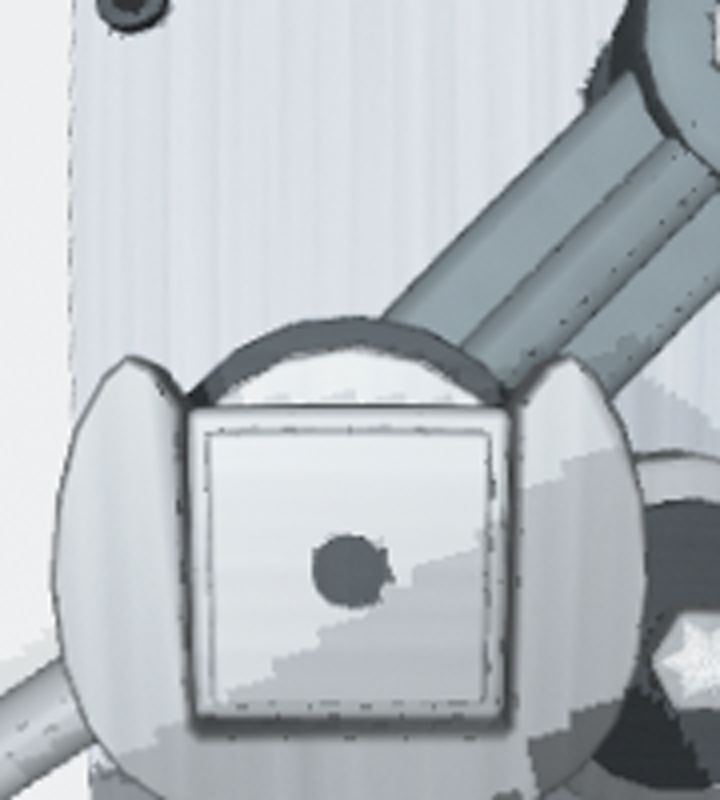

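View pics/side8.png

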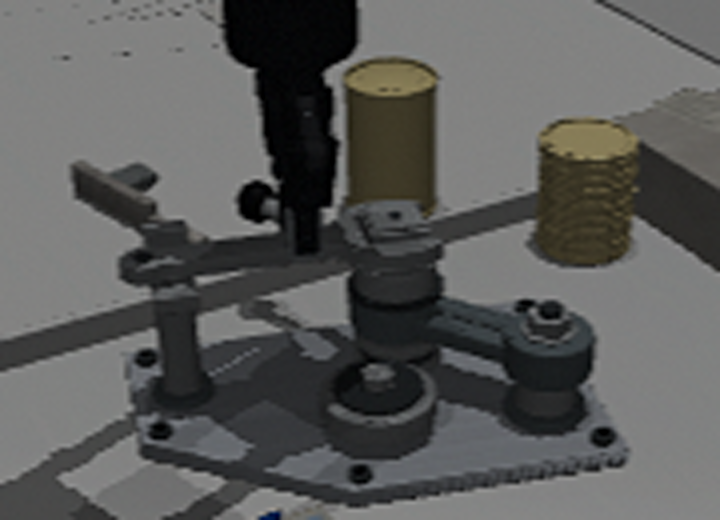

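Request:
arm_command(rows=[{"xyz":[0.0004,0,0.001],"delta_rot":[0,0,0],"gripper":0.01},{"xyz":[0,0,0.0012],"delta_rot":[0,0,0],"gripper":0.01},{"xyz":[0,0,0],"delta_rot":[0,0,0],"gripper":0.01},{"xyz":[0,0,0],"delta_rot":[0,0,0],"gripper":0.01}])

```text
time: 11.9
tool_pos: [0.5219, 0.1973, 0.105]
tcp_rot: [1.892, -2.508, -0.0]
wrist_force: [-0.9, -1.8, -2.1]
width: 0.233
```

Request:
arm_command(rows=[{"xyz":[0,0,0.0007],"delta_rot":[0,0,0],"gripper":0.03},{"xyz":[0,0,0],"delta_rot":[0,0,0],"gripper":0.04},{"xyz":[0,0,0],"delta_rot":[0,0,0],"gripper":0.045},{"xyz":[0,0,0],"delta_rot":[0,0,0],"gripper":0.045},{"xyz":[0,0,0],"delta_rot":[0,0,0],"gripper":0.045}])

```text
time: 12.4
tool_pos: [0.5224, 0.1974, 0.1046]
tcp_rot: [-1.891, 2.508, -0.0]
wrist_force: [-0.4, 0.2, -0.6]
width: 0.527
```

Request:
arm_command(rows=[{"xyz":[0,0,-0.02],"delta_rot":[0,0,0],"gripper":0.045},{"xyz":[0,0,-0.03],"delta_rot":[0,0,0],"gripper":0.045},{"xyz":[0,0,-0.03],"delta_rot":[0,0,0],"gripper":0.045},{"xyz":[0,0,0],"delta_rot":[0,0,0],"gripper":0.045},{"xyz":[0,0,0],"delta_rot":[0,0,0],"gripper":0.045}])

```text
time: 12.9
tool_pos: [0.5229, 0.1975, 0.1855]
tcp_rot: [-1.891, 2.506, -0.001]
wrist_force: [-0.5, -0.9, -0.4]
width: 0.529
```

Run:
```python
from h import *
s=bot.read_state();print(s["tool_pos"],s["tcp_rot"],s["wrist_force"],s["torque"],s["q"])
for n in ["wrist","side"]:
    c=read_camera(n);np.savez(n+"9.npz",**c)
    save(c,n+"9.png",None if n=="wrist" else (150,100,330,230),1.5 if n=="wrist" else 4)
```

```text
[0.522876   0.19754124 0.18545086] [-1.89054242e+00  2.50614423e+00 -1.07875546e-03] [-0.47716494 -0.91781743 -0.44031709] [-0.05118602 -0.02541015  0.01060621] [3.16591499e-01 7.77419429e-02 1.90715892e+00 1.17175114e-04
 1.15425584e+00 2.16556173e+00]
```

View pics/wrist9.png

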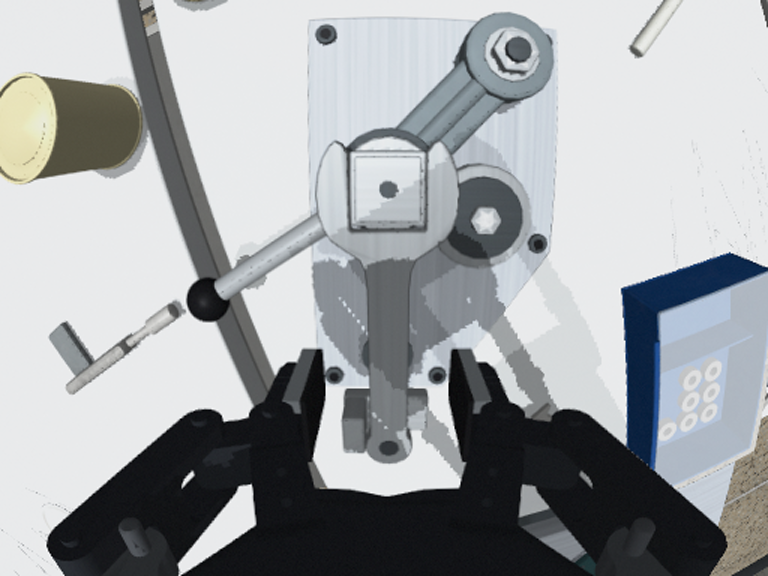

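View pics/side9.png

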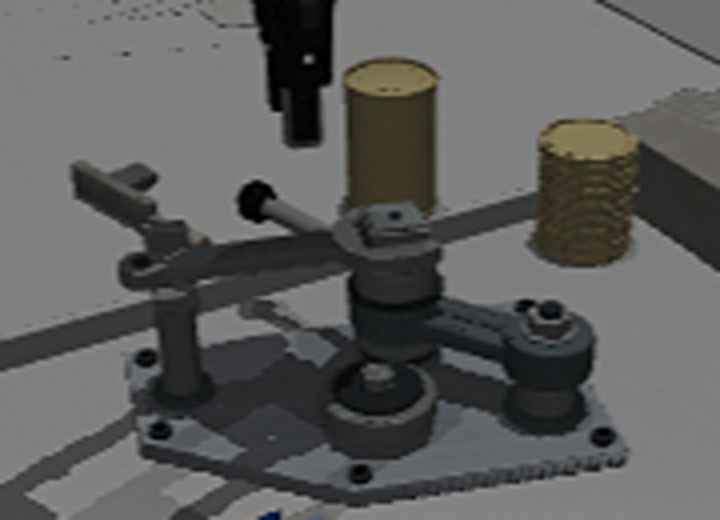

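Run:
```python
from h import *
c=dict(np.load("wrist9.npz"));save(c,"w9c.png",(200,80,320,180),6)
f=lambda x,y:((x+.5)/1.5-.5,(y+.5)/1.5-.5)
d=onplane(c,*f(388.5,189),.121,True);b=onplane(c,*f(388,234),.111,True);h=onplane(c,*f(387.5,448),.111,True)
print(d,np.linalg.norm((d-b)[:2]),np.linalg.norm((d-h)[:2]),np.arctan2(*(b-h)[[1,0]]))
for q in [(335,180),(442,180),(390,245),(390,330),(385,420)]: print(fpt(c,*f(*q),1).round(4))
ball=onplane(c,*f(208,300),.085,True);print("ball",ball,np.linalg.norm((ball-d)[:2]),np.arctan2(*(ball-d)[[1,0]])+.279)
```

```text
[0.57799182 0.18072055 0.121     ] 0.023483341176595604 0.15524655723865355 -0.2787949894171438
[0.5888 0.2046 0.1124]
[0.5746 0.1546 0.1125]
[0.5501 0.1878 0.1124]
[0.5055 0.2004 0.1115]
[0.4499 0.2191 0.1111]
ball [0.5427192  0.30599713 0.085     ] 0.13014753285291725 2.1242491281602773
```

View pics/w9c.png

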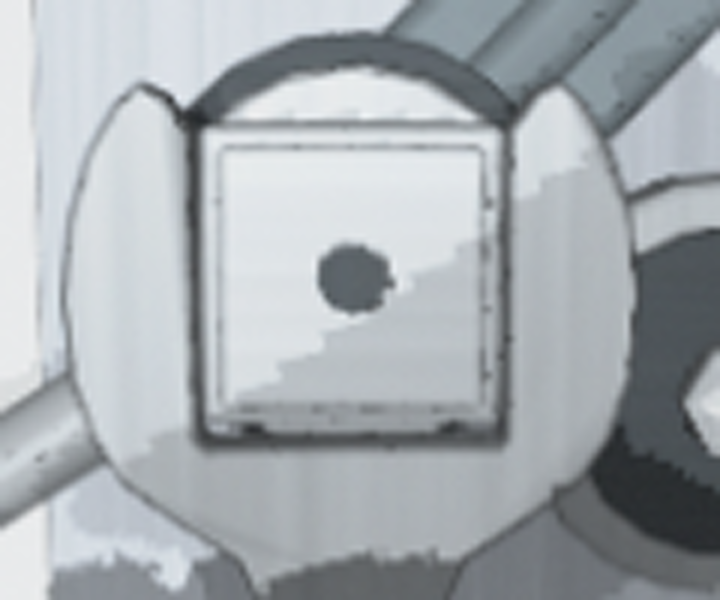

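Request:
arm_command(rows=[{"xyz":[-0.028,0.016,0],"delta_rot":[0,0,0],"gripper":0},{"xyz":[-0.028,0.016,0],"delta_rot":[0,0,0],"gripper":0},{"xyz":[-0.028,0.016,0],"delta_rot":[0,0,0],"gripper":0},{"xyz":[0,0,0],"delta_rot":[0,0,0],"gripper":0},{"xyz":[0,0,0],"delta_rot":[0,0,0],"gripper":0},{"xyz":[0,0,0],"delta_rot":[0,0,0],"gripper":0}], force=40)

```text
time: 13.6
tool_pos: [0.4986, 0.2902, 0.1832]
tcp_rot: [1.89, -2.506, 0.0]
wrist_force: [0.4, -0.1, -0.3]
width: 0.001
```

```bash
cat > st.py <<'E'
from h import *
def st(p,pin=np.array([.578,.1806])):
    a=-.279;v=np.array(p[:2])-pin;return np.array([np.cos(a)*v[0]+np.sin(a)*v[1],-np.sin(a)*v[0]+np.cos(a)*v[1]])
E
python3 - <<'E'
from st import *
s=bot.read_state();print(s["tool_pos"],st(s["tool_pos"]),s["width"])
for n in ["wrist"]:
    c=read_camera(n);np.savez(n+"10.npz",**c);save(c,n+"10.png",None,1.5)
E
```

```text
[0.49864157 0.2901895  0.18320879] [-0.10647008  0.08349694] 0.0014033487570454277
```

View pics/wrist10.png

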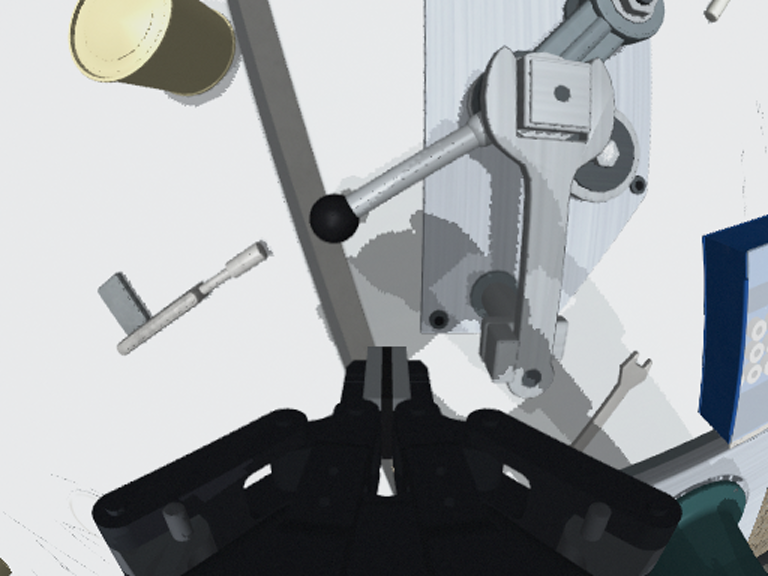

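Request:
arm_command(rows=[{"xyz":[0,0,0.03],"delta_rot":[0,0,0],"gripper":0},{"xyz":[0,0,0.03],"delta_rot":[0,0,0],"gripper":0},{"xyz":[0,0,0.03],"delta_rot":[0,0,0],"gripper":0},{"xyz":[0,0,0.021],"delta_rot":[0,0,0],"gripper":0},{"xyz":[0,0,0],"delta_rot":[0,0,0],"gripper":0},{"xyz":[0,0,0],"delta_rot":[0,0,0],"gripper":0}])

```text
time: 14.25
tool_pos: [0.4992, 0.2903, 0.0734]
tcp_rot: [1.89, -2.508, -0.0]
wrist_force: [-0.2, -0.2, 0.7]
width: -0.0
```

Run:
```python
from st import *
s=bot.read_state();print(s["tool_pos"],st(s["tool_pos"]),s["wrist_force"])
p=st(s["tool_pos"])
F=[]
for t in np.arange(2.10,1.05,-.1):
    sup=11e-3*abs(np.sin(t))+15e-3*abs(np.cos(t))+.007
    f=.095*np.array([np.cos(t),np.sin(t)])-sup*np.array([np.sin(t),-np.cos(t)]);F.append(f)
    d=f-p;print(round(t,2),f.round(4),"tool dx,dy",np.round([-d[1],-d[0]],4));p=f
c=read_camera("side");np.savez("side11.npz",**c);save(c,"side11.png",(150,100,330,230),4)
```

```text
[0.49924215 0.29033797 0.0733612 ] [-0.10593361  0.08380507] [-0.18023916 -0.17897647  0.65406739]
2.1 [-0.0687  0.0699] tool dx,dy [ 0.014  -0.0372]
2.0 [-0.0607  0.0767] tool dx,dy [-0.0069 -0.0081]
1.9 [-0.0518  0.0827] tool dx,dy [-0.006  -0.0089]
1.8 [-0.0422  0.0877] tool dx,dy [-0.005  -0.0096]
1.7 [-0.0319  0.0917] tool dx,dy [-0.0039 -0.0102]
1.6 [-0.0212  0.0944] tool dx,dy [-0.0028 -0.0107]
1.5 [-0.0123  0.0961] tool dx,dy [-0.0017 -0.0089]
1.4 [-0.0039  0.0971] tool dx,dy [-0.001  -0.0083]
1.3 [0.0046 0.0973] tool dx,dy [-0.0002 -0.0085]
1.2 [0.0133 0.0968] tool dx,dy [ 0.0006 -0.0087]
1.1 [0.0221 0.0954] tool dx,dy [ 0.0014 -0.0088]
```

View pics/side11.png

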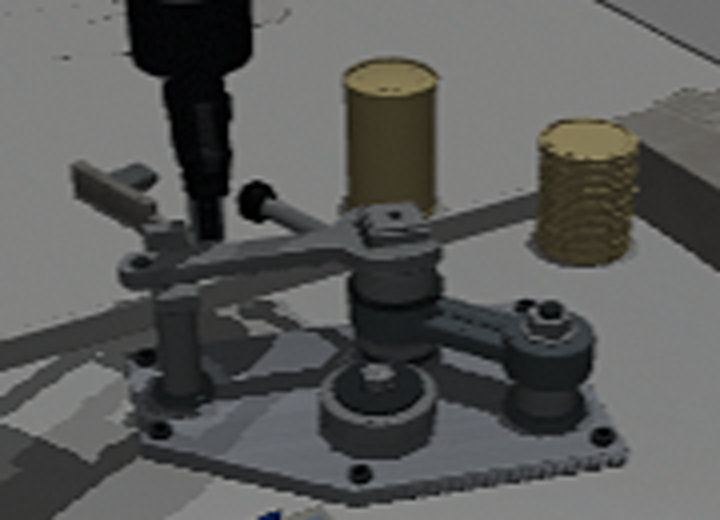

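Request:
arm_command(rows=[{"xyz":[0.006,-0.01,0],"delta_rot":[0,0,0],"gripper":0},{"xyz":[0.006,-0.01,0],"delta_rot":[0,0,0],"gripper":0},{"xyz":[0,-0.006,0],"delta_rot":[0,0,0],"gripper":0},{"xyz":[0,-0.006,0],"delta_rot":[0,0,0],"gripper":0},{"xyz":[0,-0.005,0],"delta_rot":[0,0,0],"gripper":0},{"xyz":[-0.0025,-0.004,0],"delta_rot":[0,0,0],"gripper":0},{"xyz":[-0.0025,-0.004,0],"delta_rot":[0,0,0],"gripper":0}])

```text
time: 15.0
tool_pos: [0.5401, 0.2719, 0.0731]
tcp_rot: [1.891, -2.507, -0.001]
wrist_force: [-3.3, -1.9, 1.2]
width: 0.002
```

Run:
```python
from st import *
s=bot.read_state();print(s["tool_pos"],st(s["tool_pos"]),s["wrist_force"],s["torque"])
```

```text
[0.54011955 0.27186498 0.07311249] [-0.06154954  0.07730382] [-3.25889511 -1.91488625  1.23355346] [-0.2991082   0.44097277 -0.00745588]
```

Request:
arm_command(rows=[{"xyz":[-0.003,-0.0045,0],"delta_rot":[0,0,0],"gripper":0},{"xyz":[-0.003,-0.0045,0],"delta_rot":[0,0,0],"gripper":0},{"xyz":[-0.0025,-0.005,0],"delta_rot":[0,0,0],"gripper":0},{"xyz":[-0.0025,-0.005,0],"delta_rot":[0,0,0],"gripper":0},{"xyz":[-0.002,-0.005,0],"delta_rot":[0,0,0],"gripper":0},{"xyz":[-0.002,-0.005,0],"delta_rot":[0,0,0],"gripper":0},{"xyz":[-0.0015,-0.005,0],"delta_rot":[0,0,0],"gripper":0},{"xyz":[-0.0015,-0.005,0],"delta_rot":[0,0,0],"gripper":0},{"xyz":[0,0,0],"delta_rot":[0,0,0],"gripper":0}])

```text
time: 15.9
tool_pos: [0.584, 0.2791, 0.0735]
tcp_rot: [-1.891, 2.507, -0.0]
wrist_force: [-1.3, -0.6, -1.7]
width: -0.001
```

Run:
```python
from st import *
s=bot.read_state();print(s["tool_pos"],st(s["tool_pos"]),s["wrist_force"],s["torque"])
for n in ["wrist","top","side"]:
    c=read_camera(n);np.savez(n+"12.npz",**c);save(c,n+"12.png",*((None,1.5) if n=="wrist" else ((145,105,295,255) if n=="top" else (150,100,330,230),4)))
```

```text
[0.58400123 0.2791076  0.07347581] [-0.02135927  0.09635114] [-1.33252429 -0.5501649  -1.67390739] [-0.04506631  0.22925308  0.02362116]
```

View pics/wrist12.png

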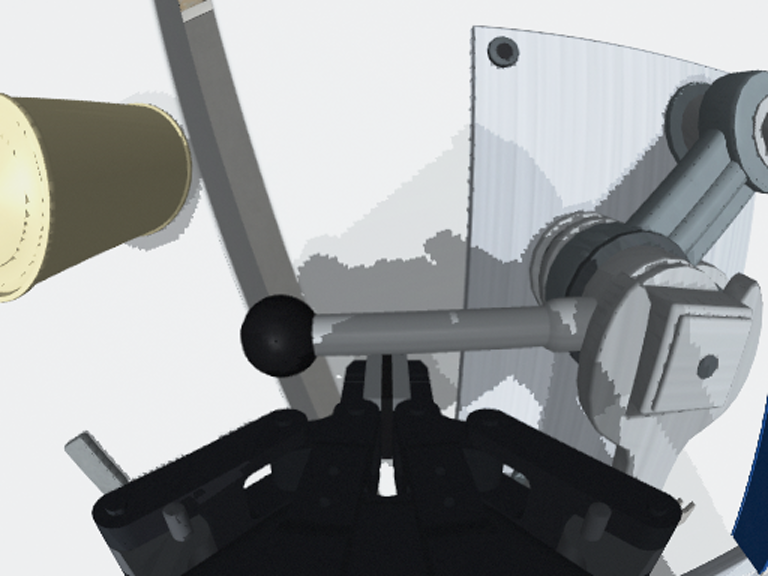

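View pics/side12.png

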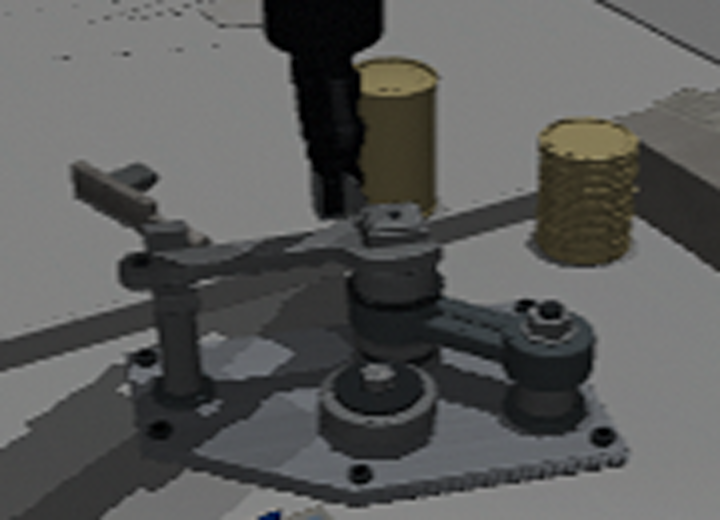

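Request:
arm_command(rows=[{"xyz":[-0.001,-0.0045,0],"delta_rot":[0,0,0],"gripper":0},{"xyz":[-0.001,-0.0045,0],"delta_rot":[0,0,0],"gripper":0},{"xyz":[-0.0005,-0.0045,0],"delta_rot":[0,0,0],"gripper":0},{"xyz":[-0.0005,-0.0045,0],"delta_rot":[0,0,0],"gripper":0},{"xyz":[0,-0.0045,0],"delta_rot":[0,0,0],"gripper":0},{"xyz":[0,-0.0045,0],"delta_rot":[0,0,0],"gripper":0},{"xyz":[0.0005,-0.0045,0],"delta_rot":[0,0,0],"gripper":0},{"xyz":[0,0,0],"delta_rot":[0,0,0],"gripper":0}])

```text
time: 16.85
tool_pos: [0.6149, 0.2723, 0.0734]
tcp_rot: [-1.891, 2.508, -0.001]
wrist_force: [-2.3, -0.4, 0.1]
width: -0.003
```

Run:
```python
from st import *
s=bot.read_state();print(s["tool_pos"],st(s["tool_pos"]),s["wrist_force"],s["torque"])
for n in ["wrist"]:
    c=read_camera(n);np.savez(n+"13.npz",**c);save(c,n+"13.png",*((None,1.5) if n=="wrist" else ((145,105,295,255) if n=="top" else (150,100,330,230),4)))
```

```text
[0.61485375 0.27230475 0.07340836] [0.01017368 0.09830796] [-2.29453185 -0.38252334  0.05058894] [ 0.02877142  0.31023355 -0.04097939]
```

View pics/wrist13.png

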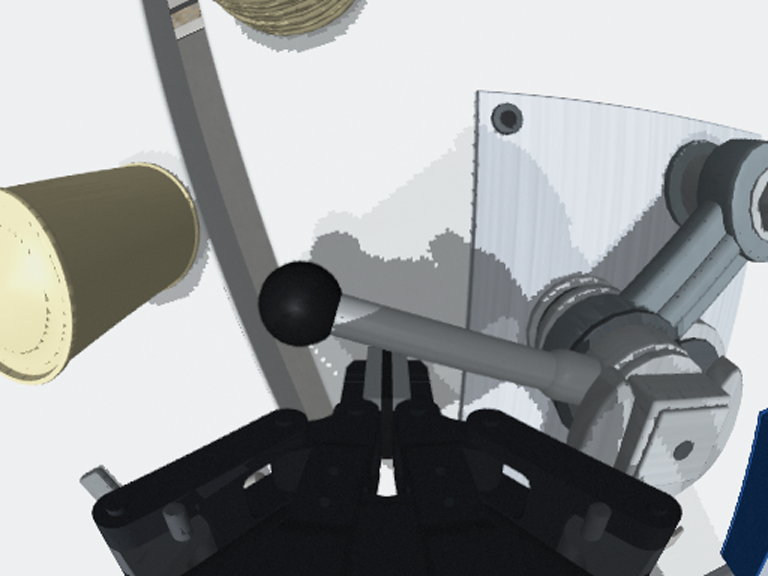

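Request:
arm_command(rows=[{"xyz":[0.0004,-0.004,0],"delta_rot":[0,0,0],"gripper":0},{"xyz":[0.0004,-0.004,0],"delta_rot":[0,0,0],"gripper":0},{"xyz":[0,0,0],"delta_rot":[0,0,0],"gripper":0}])

```text
time: 17.2
tool_pos: [0.6218, 0.2693, 0.0733]
tcp_rot: [-1.892, 2.508, -0.0]
wrist_force: [-3.4, 0.7, 0.6]
width: -0.0
```

Request:
arm_command(rows=[{"xyz":[0.0005,-0.003,0],"delta_rot":[0,0,0],"gripper":0},{"xyz":[0,0,0],"delta_rot":[0,0,0],"gripper":0}])

```text
time: 17.4
tool_pos: [0.6244, 0.2681, 0.0734]
tcp_rot: [-1.892, 2.508, -0.0]
wrist_force: [-2.6, -0.0, 0.6]
width: 0.004
```

Run:
```python
from st import *
s=bot.read_state();print(s["tool_pos"],st(s["tool_pos"]),s["wrist_force"],s["torque"])
```

```text
[0.62436735 0.2681117  0.07335084] [0.02047415 0.09689705] [-2.64082285 -0.03677857  0.58706757] [ 0.04249486  0.52030895 -0.04161164]
```

Request:
arm_command(rows=[{"xyz":[0.0006,-0.003,0],"delta_rot":[0,0,0],"gripper":0},{"xyz":[0,0,0],"delta_rot":[0,0,0],"gripper":0}])

```text
time: 17.6
tool_pos: [0.627, 0.2667, 0.0734]
tcp_rot: [-1.892, 2.508, -0.0]
wrist_force: [-3.7, -0.7, 0.9]
width: -0.003
```

Request:
arm_command(rows=[{"xyz":[0.0006,-0.003,0],"delta_rot":[0,0,0],"gripper":0},{"xyz":[0,0,0],"delta_rot":[0,0,0],"gripper":0}])

```text
time: 17.8
tool_pos: [0.6293, 0.2653, 0.0733]
tcp_rot: [1.891, -2.508, -0.001]
wrist_force: [-4.8, 1.6, 1.5]
width: -0.001
```

Run:
```python
from st import *
s=bot.read_state();print(s["tool_pos"],st(s["tool_pos"]),s["wrist_force"],s["torque"])
c=read_camera("wrist");np.savez("wrist14.npz",**c);save(c,"wrist14.png",None,1.5)
```

```text
[0.62925727 0.26534544 0.07327499] [0.02593679 0.09558442] [-4.80580813  1.6043475   1.46056888] [ 0.09253734  0.79477658 -0.04236276]
```

View pics/wrist14.png

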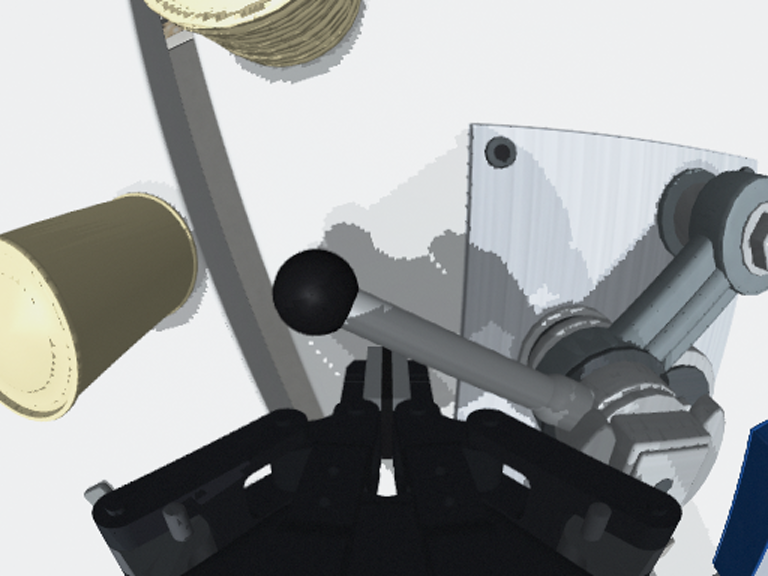

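Run:
```python
from st import *
c=dict(np.load("wrist14.npz"));f=lambda x,y:((x+.5)/1.5-.5,(y+.5)/1.5-.5)
b=onplane(c,*f(315,292),.082,True);v=st(b);print(b,v,np.hypot(*v),np.arctan2(v[1],v[0]), 2.182-np.arctan2(v[1],v[0]))
```

```text
[0.66622106 0.27866752 0.082     ] [0.05780241 0.11857097] 0.13190979648252182 1.1172050016439508 1.0647949983560492
```

Request:
arm_command(rows=[{"xyz":[0.0006,-0.0025,0],"delta_rot":[0,0,0],"gripper":0},{"xyz":[0,0,0],"delta_rot":[0,0,0],"gripper":0}])

```text
time: 18.05
tool_pos: [0.63, 0.2647, 0.0732]
tcp_rot: [1.89, -2.506, -0.005]
wrist_force: [-9.7, 2.1, 4.0]
width: -0.001
```

Request:
arm_command(rows=[{"xyz":[0.0006,-0.0025,0],"delta_rot":[0,0,0],"gripper":0},{"xyz":[0,0,0],"delta_rot":[0,0,0],"gripper":0}])

```text
time: 18.25
tool_pos: [0.6308, 0.2641, 0.0731]
tcp_rot: [1.888, -2.505, -0.008]
wrist_force: [-13.5, 3.9, 6.2]
width: 0.002
```

Request:
arm_command(rows=[{"xyz":[-0.001,0.01,0],"delta_rot":[0,0,0],"gripper":0},{"xyz":[0,0.02,0],"delta_rot":[0,0,0],"gripper":0},{"xyz":[-0.01,0.02,0],"delta_rot":[0,0,0],"gripper":0},{"xyz":[0,0,-0.04],"delta_rot":[0,0,0],"gripper":0},{"xyz":[0,0,-0.04],"delta_rot":[0,0,0],"gripper":0},{"xyz":[0,0,-0.04],"delta_rot":[0,0,0],"gripper":0},{"xyz":[0.03,0.03,0],"delta_rot":[0,0,0],"gripper":0},{"xyz":[0.03,0.03,0],"delta_rot":[0,0,0],"gripper":0},{"xyz":[0,0,0],"delta_rot":[0,0,0],"gripper":0},{"xyz":[0,0,0],"delta_rot":[0,0,0],"gripper":0}])

```text
time: 19.25
tool_pos: [0.5153, 0.2456, 0.194]
tcp_rot: [-1.89, 2.506, -0.003]
wrist_force: [-0.3, 0.3, 0.6]
width: -0.0
```

Run:
```python
from st import *
s=bot.read_state();print(s["tool_pos"],st(s["tool_pos"]),s["wrist_force"])
for n in ["wrist","side"]:
    c=read_camera(n);np.savez(n+"15.npz",**c);save(c,n+"15.png",*((None,1.5) if n=="wrist" else ((150,100,330,230),4)))
```

```text
[0.51527977 0.2455643  0.19403634] [-0.07818573  0.04517942] [-0.27380657  0.29619761  0.58774503]
```

View pics/wrist15.png

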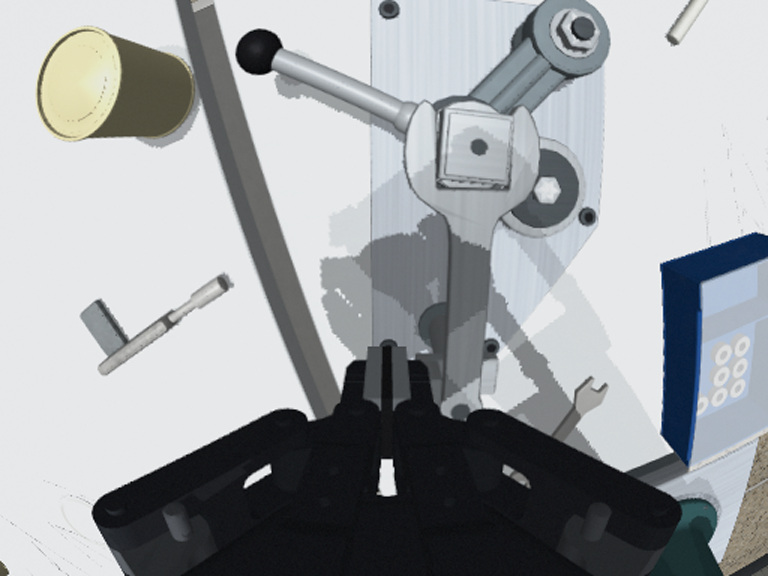

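View pics/side15.png

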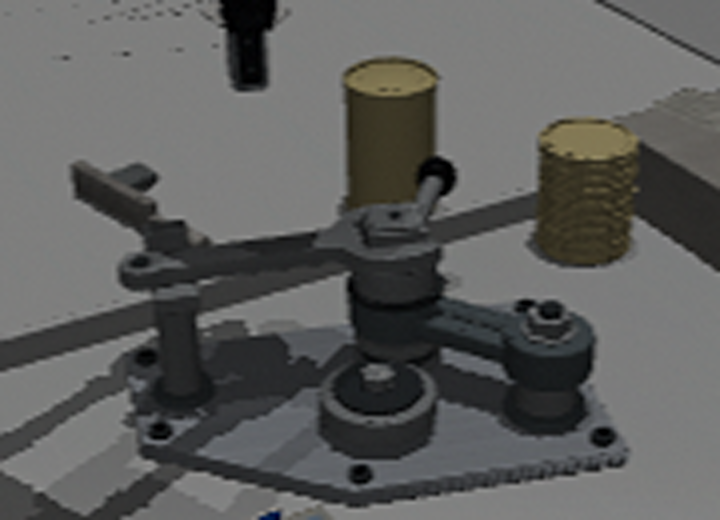

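Run:
```python
from st import *
c=dict(np.load("wrist15.npz"));save(c,"w15c.png",(260,60,370,150),6)
f=lambda x,y:((x+.5)/1.5-.5,(y+.5)/1.5-.5)
b=onplane(c,*f(259,52),.082,True);d=onplane(c,*f(479.5,147.5),.121,True);v=st(b,d[:2]);print(b,d,np.hypot(*v),2.182-np.arctan2(v[1],v[0]))
```

```text
[0.666589   0.27872677 0.082     ] [0.57794021 0.18062626 0.121     ] 0.13222071031553367 1.0670331795381827
```

View pics/w15c.png

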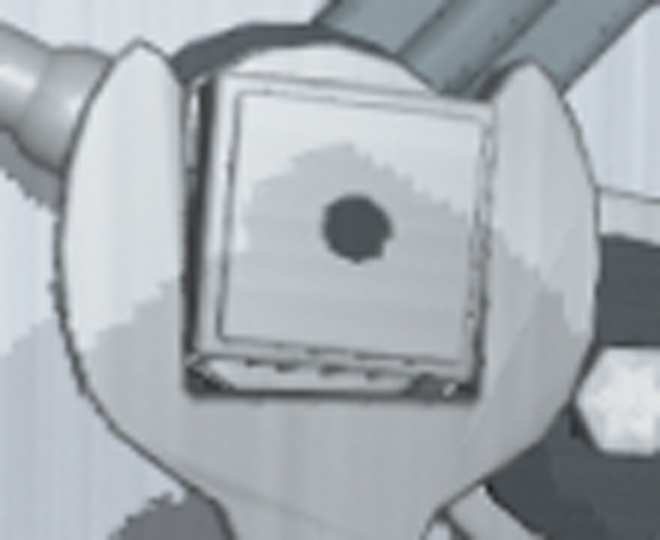

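Run:
```python
from st import *
c=dict(np.load("wrist15.npz"))
f=lambda x,y:((x+.5)/6-.5+260,(y+.5)/6-.5+60)
q=lambda a,z:st(onplane(c,*f(*a),z,True))
def e(a,b,z):
    d=q(b,z)-q(a,z);return np.arctan2(d[1],d[0]),np.hypot(*d)
# top inner square
print("pin edges",e((218,338),(237,92),.121),e((468,360),(480,115),.121),e((237,92),(480,115),.121),e((218,338),(468,360),.121))
print("slot bottom",q((185,394),.111),q((475,400),.111),"dot",q((357,228),.121), "slot edge",e((185,394),(475,400),.111))
```

```text
pin edges (np.float64(-0.06261758141901749), np.float64(0.030262120474755863)) (np.float64(-0.020815564502105588), np.float64(0.030649540619520865)) (np.float64(-1.6124145569440163), np.float64(0.03025882054053365)) (np.float64(-1.624701871852036), np.float64(0.03153418535050438))
slot bottom [-0.0215914   0.02001133] [-0.02129462 -0.01820536] dot [0.00035335 0.00033026] slot edge (np.float64(-1.5630309004293976), np.float64(0.038217846189521704))
```

Run:
```python
from workcell import bot
s=bot.read_state();print(s["time"],s["wrist_force"]);print(bot.finish_job())
```

```text
19.35 [-0.35301089 -0.5398055   0.07901511]
the job is handed in; nothing more can be done
None
```

The roll pin is locked. I slid the large spanner onto its square head, with the handle on the rest by the cheek. Then I pushed the nut's lever clockwise with closed fingers until it stopped firmly, with the wrist force rising from about 4 N to 14 N. The spanner is still on the pin, the arm is clear of everything, and I handed the job in at 19.35 s (limit 58 s).

Last checks, measured in the wrist camera:

| Check | Measured | Needed |
|---|---|---|
| Lever turn (nut and pin together) | about 1.067 rad | – |
| Pin turn | about 0.05 rad (its edges read 0.02 to 0.06) | within 0.2 rad |
| Nut turn (the difference) | about 1.02 rad | at least 0.92 rad |
| Jaw centre from pin axis | about 1 mm | under 8 mm |
| Spanner lying on shoulder (read before the lever was pushed) | top face at about 112 mm, with 111 mm expected | within 6 mm of the shoulder |

- **Nut reading:** the nut figure is slightly over its 1.0 rad stop. That is within my measuring error, and the sharp rise in force agrees with the stop.
- **Camera disagreement:** the cameras differed by 2–4 mm on where the spanner sat in the grip. I aligned the slot to the pin directly in the wrist camera instead, and it slid on with little contact force, at most about 4 N sideways as it seated.

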